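Seat a sensor board in the dock with its two levers

ROBOT

A 6-joint arm with a two-finger parallel gripper is mounted at the origin on the work surface. World frame = base frame: x ahead of the robot, y to its left, z up, the work surface at z = 0. Lengths are in m, angles in rad, forces in N, time in s.
With the tool pointing down it reaches from about 0.35 to 0.975 m from the base axis. Payload 4.9 kg.
Tool frame: the origin (TCP) lies on the centre line of the jaws, within the pads' length; the fingertips stand 22 mm ahead of it and the grasp point (between the pads) lies 3 mm ahead of it (manip.tcp_to_tips is the distance from the TCP to the fingertips, in m); z points along the fingers, x is the direction in which the jaws open and shut, and the axes are right-handed (so a half turn about z gives the same grasp; the last joint's range is limited). The gripper opens to 85 mm and grips with 20 to 120 N. Pads are 22 mm wide; open, the fingers measure 114 mm over their backs; the gripper's body (76 mm by 85 mm) begins 54 mm behind the grasp point. The pads swing forward as they close: fully open they stand 13 mm farther back than shut.
Start: joints at [-1.336, 0.053, 1.613, -0, 1.476, -0.119], TCP at [0.217, -0.586, 0.253] pointing down, gripper open.
Joint ranges: [-3.01, 3.01], [-1.01, 2.22], [0.06, 2.58], [-1.02, 4.17], [0.09, 2.62], [-3.14, 3.14]. Speed limits (rad/s): [2.57, 2.57, 3.14, 3.14, 3.14, 3.14].

INTERFACE

Orientations are given as a unit quaternion [w, x, y, z].
In Python, from plant import manip gives the robot as it stands.
- The arm moves only by the shell command python3 -m pendant 'ROWS'. ROWS is a JSON object of lists of equal length, an entry for each row: "linear": the shift along the tool's x, y, z in cm, a list of three; "rotation": the turn, a rotation vector about the tool's x, y, z in degrees, a list of three; "grip": the closure, from 0 (fully open) to 1 (shut). A call has exactly 10 rows; each row is the pose to reach, as a shift and turn from the pose commanded when the call began, along the tool's axes at that moment; what a row does not reach only later rows make up. A row lasts 1/12 s, in which the tool goes at most 41.7 mm and 7.16 degrees, less where a joint would pass 70% of its speed; a pose out of reach is approached as far as the arm can. A call with a gripper value outside its range is refused whole. The fingers move at their own pace and stop on an object; the grip force is fixed at half the most. Time passes only in rows, so rows that repeat a pose let the fingers close, or fill a call up. It gives the time, the measured TCP pose, the force and the opening at its end, in the units of the state.
- manip.state(): the state, without advancing time (a new reading comes with each control period).
- manip.grab_frame(name): name is "side" or "top"; returns the picture (384x512x3 uint8, red, green, blue); there is no depth.
- manip.calibration(name): a dict with "fx", "fy", "cx", "cy" (pixels), "k1" (the pictures are not rectified: a ray, as slopes to the right and down, at radius r is drawn at 1 + k1 r^2 times it, then the intrinsics apply), "cam_to_world" (4x4, takes a point from camera to world coordinates). Camera axes: x right, y up, looking along -z (the intrinsics and any distortion apply to the point x, -y, -z); pixel columns grow to the right and rows downward; lengths in m; the calibration is good to about 2 mm. A picture is of the moment at which its call begins. calibration takes no time and is no camera call.
- manip.job_done(): hands the job in, once; it reports no verdict.
The state is a dict: "time": time; "joint_pos": joint angles; "joint_vel": joint speeds; "joint_efforts": joint torques, N m; "tool_pos": TCP position; "tool_rot": TCP orientation; "contact_force": force on the tool from outside, world axes, zero at the start; "ft_torque": the same for the moment, N m; "gripper_width": opening from 0.0 (shut) to 1.0 (fully open).
Only numpy, scipy, OpenCV 4.12 (cv2) and the standard library are available. Lean on these libraries where they do the work, as an engineer would, in place of code of your own. Each camera call takes 0.05 s, during which the arm holds its last target. There are 200 camera calls.

TASK

Take the sensor board with the yellow grip out of its stand and slide it down the two card guides of the white dock until it rests on the sprung pad between them, and let it go. Then swing the dock's two blue levers up and inward over it until each is felt to come up firm and the board is fully home; stop there, do not force the board or the levers, and leave the red-gripped board and everything else where they are.

Things in the scene. Friction and masses are not known exactly. Their poses are not given: they have to be found in the camera images.
- board: The board to fit: green, upright, 5 mm thick (its x), 100 mm wide (y), 80 mm high (z), about 140 g, with a yellow grip block on the middle of its top edge, 12 mm thick (x), 36 mm wide (y), from 80 to 112 mm above the bottom edge. Origin: middle of the bottom edge, z up. It may go in turned by half a turn. It starts in a slot of the stand, bottom edge 12 mm above the bench.
- spare: The other board, just like the first but with a red grip. It stands in the stand's other slot and stays there.
- stand: Grey holding stand, fixed, 150 mm (x) by 125 mm (y), base 12 mm thick. Two slots at x = -42 and +42 mm, each holding a board upright (board's x along the stand's x) by its two edges, 8 mm wide, up to 48 mm above the bench.
- dock: White dock, fixed. Origin: middle of its underside on the bench, z up. The board goes in upright on the origin's vertical line, its x along the dock's x (either way round), from above. Base 90 mm (x) by 190 mm (y), 20 mm high; at x = 30 to 80 mm a housing 50 mm high. The two guides and levers stand on its +y (l) and -y (r) sides.
- contact_l (a joint): Brass contact strip deep between the guides, +y side. Value: m pressed down, 0 free, 0.005 fully down on a hard stop (that side of the board is home). Its height differs from dock to dock and must be felt: the board's bottom edge meets it 27 to 37 mm above the bench and is home 5 mm lower. Its spring takes 2 N to start, 5 N fully down. Over 35 N on one strip spoils it.
- contact_r (a joint): The same on the -y side. Between the strips stands a grey sprung pad that carries the board when it is slid in: it starts to give at 3 N (4.5 N when home), so the board's own weight rests on it, with the bottom edge 38 mm above the bench, until the levers press it on down to the strips and home.
- lever_l (a joint): Blue lever, +y side. Rad: 0 upright, grows leaning outward (dock's +y); starts at 0.9 to 1.05, range -0.3 to 1.1, stays put (friction 0.28 N m). Bar 65 mm long from the hinge, 16 mm wide (x), 8 mm thick; a 28 mm steel nose at its foot comes down on the board's top corner. Home at about -0.15 to 0.3 rad depending on the contacts' height: stop when it comes up firm.
- lever_r (a joint): Its mirror image on the dock's -y side: grows as it leans to the dock's -y.
- lever_l_tip (a point): Middle of the free end of lever_l. Pushed inward here by a finger that rises with it (pushed level or downward while it leans far out it binds) it takes 4 to 9 N while it swings and the nose presses the board down (from about 0.6 rad); at home it rises steeply, 1 to 3 N per mm: at 11 N it is home, and by 15 N the contacts may be spoiled.
- lever_r_tip (a point): Middle of the free end of lever_r.
- guide_l (a point): Mouth of the white card guide on the +y side: top of the floor of its channel, 53 mm from the dock's middle, 101 mm above the bench. The channel opens inward and upward, 8 mm wide in x from 20 to 92 mm above the bench, flared to about 14 mm at the mouth. A jam of over 25 N spoils the guide.
- guide_r (a point): The same for the guide on the -y side, facing it.
- lever_l_hinge (a point): Hinge of lever_l, axis along the dock's x; 72 mm from the dock's middle in y, 109 mm above the bench.
- lever_r_hinge (a point): Hinge of lever_r, at -72 mm in y.
- tub: White jar, 90 mm across, 110 mm high; origin under it. Leave alone.
- vial_a: Small white vial, 36 mm across, 60 mm high. Leave alone.
- vial_b: Small amber vial, 36 mm across, 60 mm high. Leave alone.
- tube_rack: Clear tube rack, 90 by 160 by 40 mm. Leave alone.
- tip_box: Blue box, 80 by 120 by 50 mm. Leave alone.
- pen: Black marker, 140 mm long, 9 mm thick. Leave alone.
Mind the look-alikes: they are no part of the job. Leave any purple look-alike of the dock alone.

How it is judged:
On the way:
1. the board stands in both card guides, let go and resting on the sprung pad, and both levers are still open (x of board in the frame of dock between -0.004 and 0.004 m and y of board in the frame of dock between -0.006 and 0.006 m and angle between the x axis of board and the x axis of dock, either way round below 0.1 rad and angle between board's own z axis and vertical below 0.08 rad and z of board in the frame of dock below 0.041 m and value of joint each of lever_l, lever_r above 0.7 rad and contact force between the fingers and board below 0.2 N), for 0.2 s.
At the end, for the whole second after the job is handed in: The board stands upright in both guides of the dock (within 4 mm across and 6 mm along the dock's middle, 0.1 rad in yaw, 0.08 rad of tilt), at rest; both contact strips are pressed at least 4.3 of their 5 mm, and both levers are swung in to less than 0.45 rad from upright (x of board in the frame of dock between -0.004 and 0.004 m and y of board in the frame of dock between -0.006 and 0.006 m and angle between the x axis of board and the x axis of dock, either way round below 0.1 rad and angle between board's own z axis and vertical below 0.08 rad and value of joint each of contact_l, contact_r above 0.0043 m and value of joint each of lever_l, lever_r below 0.45 rad and linear speed of board below 0.01 m/s); the robot touches nothing.
It fails at once if the board is pressed on a contact strip with more than 35 N (contact force between board and contact_l above 35 N or contact force between board and contact_r above 35 N).
It fails at once if while the levers are still open, the board is jammed against the dock with more than 25 N (contact force between board and dock above 25 N and value of joint each of lever_l, lever_r above 0.6 rad).
It fails at once if the red-gripped board is shifted by more than 20 mm (distance of spare from where it was at the start of the episode above 0.02 m).
It fails at once if a bystander is shifted by more than 30 mm (distance of any of tub, vial_a, vial_b, tube_rack, tip_box, pen from where it was at the start of the episode above 0.03 m).
It also fails if it takes over 72 s, if anything falls off the work surface, if the arm or the gripper's body presses on something with over 40 N, if the wrist force passes 120 N, or if a joint passes its speed limit or range.

## Working session

There is one attempt and no reset: what is moved stays moved. The work goes in short steps, Python scripts to look and compute and a shell command to move; the robot and the scene stay as the last step left them, time stands still between calls to the robot, and variables do not carry over. Pictures are saved under pics/ and viewed, about 8 in all and at most 12, crops included, and the job is handed in when it is done.

```bash
ls; mkdir -p pics; cat > h.py <<'E'
import numpy as np, cv2
from plant import manip
def cal(n):
    c=manip.calibration(n); return c,np.array(c["cam_to_world"])
def ray(n,u,v):
    c,T=cal(n)
    K=np.array([[c['fx'],0,c['cx']],[0,c['fy'],c['cy']],[0,0,1.]])
    p=cv2.undistortPoints(np.array([[[u,v]]],float),K,np.array([c['k1'],0,0,0.]))[0,0]
    d=T[:3,:3]@np.array([p[0],-p[1],-1]); return T[:3,3],d/np.linalg.norm(d)
def onz(n,u,v,z):
    o,d=ray(n,u,v); return o+d*(z-o[2])/d[2]
def proj(n,P):
    c,T=cal(n); q=T[:3,:3].T@(np.array(P,float)-T[:3,3]); x,y=q[0]/-q[2],-q[1]/-q[2]
    f=1+c['k1']*(x*x+y*y); return np.array([c['cx']+c['fx']*x*f,c['cy']+c['fy']*y*f])
def tri(a,b):
    (o1,d1),(o2,d2)=a,b
    t=np.linalg.lstsq(np.c_[d1,-d2],o2-o1,rcond=None)[0]
    p,q=o1+d1*t[0],o2+d2*t[1]; return (p+q)/2,np.linalg.norm(p-q)
def grab(n,f=None):
    im=cv2.cvtColor(manip.grab_frame(n),cv2.COLOR_RGB2BGR)
    if f: cv2.imwrite(f'pics/{f}.png',im)
    return im
E
python3 - <<'E'
from h import *
np.set_printoptions(precision=3,suppress=True)
for n in("top","side"):
    im=grab(n,n+"0"); c,T=cal(n); print(n,c['fx'],c['k1'],T)
a=cv2.imread('pics/top0.png');b=cv2.imread('pics/side0.png')
s=manip.state();print(s)
E
```

```text
pics
top 458.3655934186958 -0.08695708954769489 [[ 0.011  0.991 -0.132  0.337]
 [-1.     0.009 -0.016 -0.105]
 [-0.015  0.132  0.991  1.379]
 [ 0.     0.     0.     1.   ]]
side 444.77666081733986 -0.12483246252580196 [[-0.981  0.125 -0.149  0.341]
 [-0.194 -0.699  0.689  0.706]
 [-0.018  0.704  0.71   0.962]
 [ 0.     0.     0.     1.   ]]
{'time': 0.1, 'joint_pos': array([-1.336,  0.053,  1.614,  0.   ,  1.476, -0.119]), 'joint_vel': array([-0.001, -0.001, -0.005, -0.001,  0.001, -0.   ]), 'joint_efforts': array([  0.   , -39.491, -37.136,  -0.   ,   0.004,   0.   ]), 'tool_pos': array([ 0.216, -0.586,  0.252]), 'tool_rot': array([-0.001,  0.821, -0.572, -0.001]), 'contact_force': array([0.172, 0.774, 0.048]), 'ft_torque': array([ 0.029,  0.038, -0.01 ]), 'gripper_width': 1.0037253795248133}
```

View pics/top0.png

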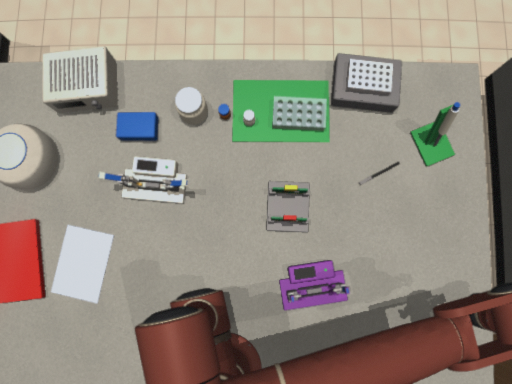

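View pics/side0.png

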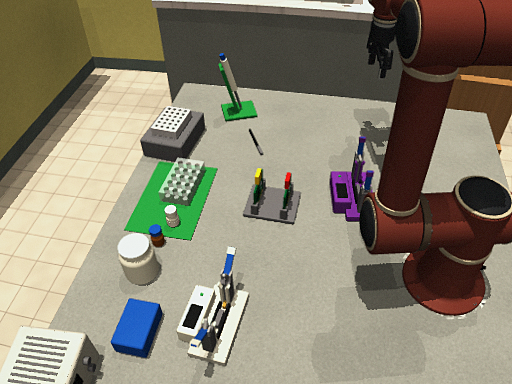

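Top view: yellow grip (290,188) is the board and red grip (290,218) is the spare. The white dock is at (155,185), and its purple look-alike at (315,288) is to be left alone. Other objects that could confuse the masks are the blue box (137,126), the green pen holder (433,143) and the green mat. I choose the yellow grip and the white dock. Next is a close crop of both, with measurements.

```bash
python3 - <<'E'
from h import *
np.set_printoptions(precision=4,suppress=True)
a=cv2.imread('pics/top0.png');b=cv2.imread('pics/side0.png')
def crop(im,x,y,w,h,W,H): return cv2.resize(im[y:y+h,x:x+w],(W,H),interpolation=cv2.INTER_CUBIC)
m=np.vstack([np.hstack([crop(a,95,150,100,60,500,300),crop(a,260,175,60,60,300,300)]),
 np.hstack([crop(b,170,240,90,130,208,300)[:, :208],crop(b,240,160,70,70,300,300),crop(b,240,160,70,70,292,300)*0])])
cv2.imwrite('pics/m1.png',m)
def blobs(im,lo,hi,roi):
    x,y,w,h=roi; hs=cv2.cvtColor(im,cv2.COLOR_BGR2HSV); k=np.zeros(hs.shape[:2],np.uint8)
    k[y:y+h,x:x+w]=cv2.inRange(hs,lo,hi)[y:y+h,x:x+w]
    n,l,s,c=cv2.connectedComponentsWithStats(k)
    for i in range(1,n):
        if s[i,4]>8:
            pts=np.argwhere(l==i)[:,::-1].astype(np.float32); print(s[i],c[i],cv2.minAreaRect(pts))
print('yel top');blobs(a,(22,120,90),(34,255,255),(260,175,60,60))
print('red top');blobs(a,(0,150,90),(6,255,255),(260,175,60,60))
print('yel side');blobs(b,(22,120,90),(34,255,255),(240,160,70,70))
print('blue top');blobs(a,(100,120,60),(125,255,255),(95,150,100,60))
print('blue side');blobs(b,(100,120,60),(125,255,255),(170,240,90,130))
print('white top');blobs(a,(0,0,200),(180,40,255),(95,150,100,60))
E
```

```text
yel top
[284 185  14   5  65] [290.4154 187.0769] ((290.5, 187.0), (4.0, 13.0), 90.0)
red top
[283 216  13   5  52] [289.4038 217.5962] ((289.0, 218.0), (4.0, 12.0), 90.0)
yel side
[255 168   7  10  45] [257.6667 172.4667] ((257.6500244140625, 172.54998779296875), (4.110960960388184, 10.11928653717041), 18.434947967529297)
blue top
[105 174  16   6  71] [112.4648 176.8169] ((112.59458923339844, 176.93243408203125), (15.289106369018555, 4.6031718254089355), 9.462322235107422)
[171 181  10   6  48] [175.6667 183.0208] ((175.5, 183.5), (5.0, 9.0), 90.0)
blue side
[223 254  11  21 129] [228.1318 263.4186] ((228.0438995361328, 263.79510498046875), (6.4255595207214355, 20.394166946411133), 12.094757080078125)
[194 328  13  13  88] [200.7159 333.9886] ((200.8076934814453, 334.0384521484375), (6.933752536773682, 14.144855499267578), 33.690067291259766)
white top
[125 157  50  24 479] [153.4322 168.4927] ((149.49485778808594, 168.55838012695312), (48.54668045043945, 21.006622314453125), 5.04245138168335)
[100 172   4   6  22] [101.4091 174.7273] ((101.5, 174.5), (5.0, 3.0), 90.0)
[175 174  11  11  69] [180.942  177.8841] ((180.0, 179.0), (10.0, 10.0), 90.0)
[122 190  61  13 469] [152.4947 195.5458] ((152.0786590576172, 195.17416381835938), (60.677818298339844, 8.390605926513672), 5.440331935882568)
```

View pics/m1.png

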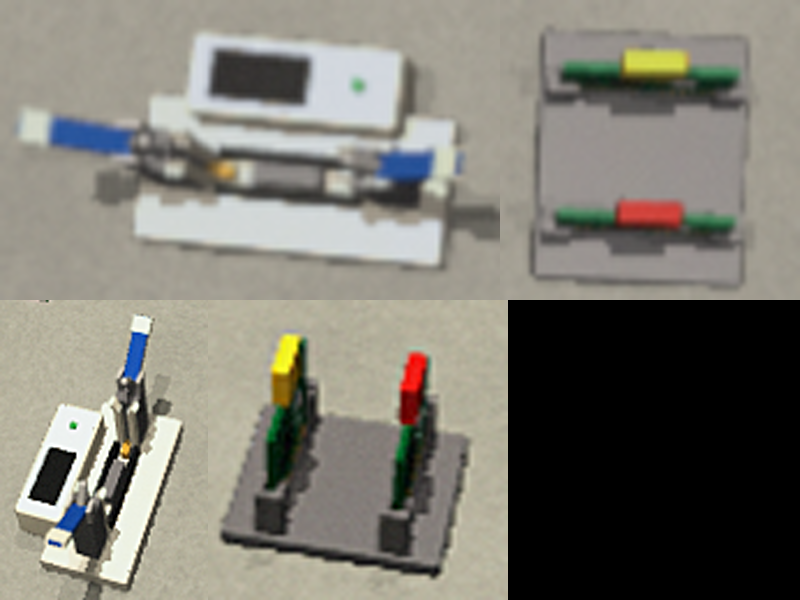

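Top crop: yellow board in the far slot, red in the near slot. The dock housing is on the +x side, the left lever tip is at about (101,175) and the right one at about (187,182). Next I'll enlarge the guides for picking.

```bash
python3 - <<'E'
from h import *
a=cv2.imread('pics/top0.png');b=cv2.imread('pics/side0.png')
def crop(im,x,y,w,h,s):
    o=cv2.resize(im[y:y+h,x:x+w],(w*s,h*s),interpolation=cv2.INTER_CUBIC)
    for i in range(x,x+w):
        if i%5==0:
            cv2.line(o,((i-x)*s+s//2,0),((i-x)*s+s//2,h*s if i%10==0 else 6),(255,0,255),1); 
            if i%10==0: cv2.putText(o,str(i),((i-x)*s+s//2+1,10),0,.35,(0,0,255),1)
    for j in range(y,y+h):
        if j%10==0:
            cv2.line(o,(0,(j-y)*s+s//2),(w*s,(j-y)*s+s//2),(255,0,255),1); cv2.putText(o,str(j),(0,(j-y)*s+s//2-1),0,.35,(0,0,255),1)
    return o
t=crop(a,98,164,96,42,8); s=crop(b,186,238,50,116,5)
cv2.imwrite('pics/top_d.png',t); 
s=crop(b,184,240,66,74,8); s2=crop(b,184,300,66,74,8)
s=crop(b,180,240,80,130,6)[:, :]
print(t.shape,s.shape)
s=cv2.rotate(crop(b,184,240,64,130,6),cv2.ROTATE_90_COUNTERCLOCKWISE)
o=np.zeros((336+264,800,3),np.uint8); o[:336,:768]=t; 
s=cv2.resize(s,None,fx=1,fy=1); print(s.shape)
cv2.imwrite('pics/side_d.png',crop(b,184,240,66,100,6))
cv2.imwrite('pics/side_d.png',np.hstack([crop(b,200,242,45,66,8)[:528],np.zeros((528,4,3),np.uint8),crop(b,184,300,48,66,8)]))
E
```

```text
(336, 768, 3) (780, 480, 3)
(384, 780, 3)
```

View pics/top_d.png

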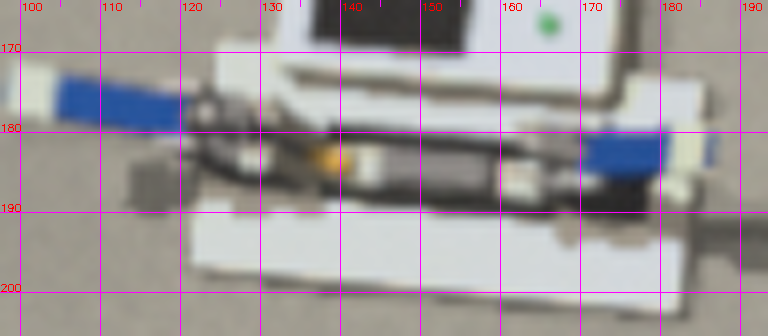

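View pics/side_d.png

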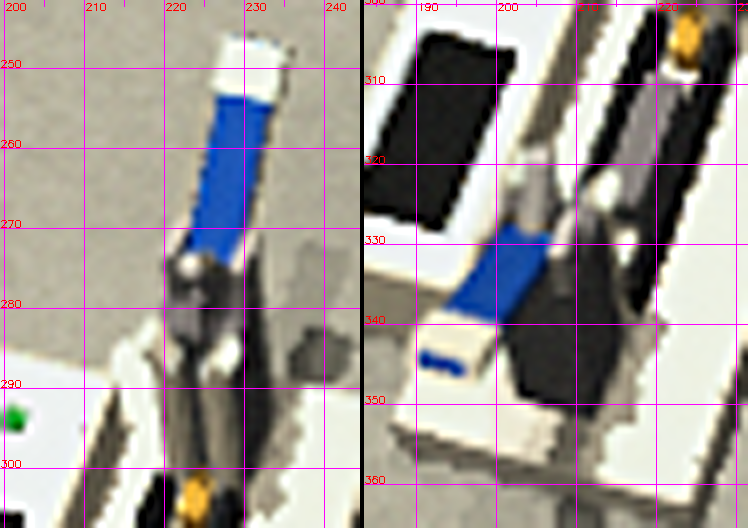

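```bash
cat > m.py <<'E'
from h import *
np.set_printoptions(precision=4,suppress=True)
def pose(n,c):  # corners FL,FR,BR,BL at z=.02 (F=-x side, L=+y)
    P=np.array([onz(n,u,v,.02)[:2] for u,v in c]); 
    M=np.array([[-.045,.095],[-.045,-.095],[.045,-.095],[.045,.095]])[:len(c)]
    Q=P-P.mean(0); N=M-M.mean(0)
    y=np.arctan2((N[:,0]*Q[:,1]-N[:,1]*Q[:,0]).sum(),(N*Q).sum()); R=np.array([[np.cos(y),-np.sin(y)],[np.sin(y),np.cos(y)]])
    t=P.mean(0)-R@M.mean(0); print(n,'t',t,'yaw',np.degrees(y),'res mm',(P-(M@R.T+t))*1e3); return t,y
E
python3 - <<'E'
from m import *
t,y=pose('top',[(121.3,196.5),(182.5,202),(185,174),(124.2,168.7)])
def W(p): 
    c,s=np.cos(y),np.sin(y); return np.array([t[0]+c*p[0]-s*p[1],t[1]+s*p[0]+c*p[1],p[2]])
th=1.0
for k,p in dict(FL=(-.045,.095,.02),FR=(-.045,-.095,.02),BR=(.045,-.095,.02),BL=(.045,.095,.02),gl=(0,.053,.101),gr=(0,-.053,.101),hl=(0,.072,.109),hr=(0,-.072,.109),tl=(0,.072+.065*np.sin(th),.109+.065*np.cos(th)),tr=(0,-.072-.065*np.sin(th),.109+.065*np.cos(th)),hs1=(.03,0,.05),hs2=(.08,0,.05)).items():
    print(k,W(p),proj('top',W(p)),proj('side',W(p)))
# board
for nm,u,v in(('yel',290.5,187.0),('red',289.4,217.6)): print(nm,onz('top',u,v,.124))
print('board edges',onz('top',260+562/5-.4,175+72/5-.4,.092),onz('top',260+738/5-.4,175+76/5-.4,.092))
print('stand corners',[onz('top',260+x/5,175+y/5,.012)[:2] for x,y in((541,30),(750,37),(742,284),(533,277))])
print(tri(ray('top',290.5,187),ray('side',257.65,169.8)))
E
```

```text
top t [0.5381 0.2262] yaw -4.335828810353453 res mm [[ 2.4679 -2.1193]
 [ 1.9585  0.0772]
 [-2.6082  2.0151]
 [-1.8183  0.027 ]]
FL [0.5004 0.3243 0.02  ] [120.5738 197.3032] [223.4444 363.5006]
FR [0.486  0.1349 0.02  ] [182.5053 202.6497] [247.296 291.995]
BR [0.5758 0.1281 0.02  ] [185.6899 173.1542] [212.6178 283.9523]
BL [0.5901 0.3175 0.02  ] [124.2389 168.1134] [185.1858 353.141 ]
gl [0.5421 0.279  0.101 ] [128.2176 179.4991] [206.7994 324.4008]
gr [0.5341 0.1733 0.101 ] [164.6918 182.549 ] [222.2316 283.8211]
hl [0.5435 0.298  0.109 ] [120.8909 178.5034] [203.4286 330.4516]
hr [0.5326 0.1544 0.109 ] [170.7267 182.6675] [224.5672 275.1116]
tl [0.5477 0.3525 0.1441] [ 97.9214 174.8528] [192.2541 346.4572]
tr [0.5285 0.0999 0.1441] [187.8902 182.3453] [230.8651 247.4002]
hs1 [0.568  0.2239 0.05  ] [151.8632 173.7616] [204.29   311.8957]
hs2 [0.6178 0.2201 0.05  ] [153.8292 157.2874] [184.116 306.818]
yel [ 0.521  -0.1819  0.124 ]
red [ 0.4362 -0.179   0.124 ]
board edges [ 0.522  -0.4157  0.092 ] [ 0.5206 -0.517   0.092 ]
stand corners [array([ 0.5578, -0.424 ]), array([ 0.5548, -0.5519]), array([ 0.4051, -0.5423]), array([ 0.4086, -0.4162])]
(array([ 0.5191, -0.1812,  0.1354]), np.float64(0.0003426878575393813))
```

```bash
cat >> m.py <<'E'
from scipy.spatial.transform import Rotation as Ro
def togo(p,ang):  # target TCP, world angle (deg) of tool x, tool down
    s=manip.state(); q=s['tool_rot']; R=Ro.from_quat([q[1],q[2],q[3],q[0]])
    a=np.radians(ang); T=Ro.from_matrix(np.array([[np.cos(a),np.sin(a),0],[np.sin(a),-np.cos(a),0],[0,0,-1]]))
    print('t',s['time'],'pos',s['tool_pos'],'xang',np.degrees(np.arctan2(*R.as_matrix()[[1,0],[0,0]])),'F',s['contact_force'],'g',s['gripper_width'])
    print('lin cm',R.as_matrix().T@(np.array(p)-s['tool_pos'])*100,'rot deg',np.degrees((R.inv()*T).as_rotvec()))
E
python3 - <<'E'
from m import *
ed=[onz('top',260+(x-500)/5-.4,175+y/5-.4,.092) for x,y in((562,72),(738,76))]
rd=[onz('top',260+(x-500)/5-.4,175+y/5-.4,.092) for x,y in((555,215),(734,222))]
st=np.array([onz('top',260+(x-500)/5-.4,175+y/5-.4,.012)[:2] for x,y in((541,30),(750,37),(742,284),(533,277))])
print(ed,rd,st,st.mean(0))
def ang(p,q): return np.degrees(np.arctan2(p[1]-q[1],p[0]-q[0]))-90
print('yaws',ang(*ed),ang(*rd),ang(st[0],st[1]),ang(st[3],st[2]),ang(st[0],st[3])+90,ang(st[1],st[2])+90)
# grip blob subpixel from saturation-weighted
a=cv2.imread('pics/top0.png'); h=cv2.cvtColor(a,cv2.COLOR_BGR2HSV)[183:193,280:302].astype(float)
w=np.clip(h[...,1]-90,0,None)*(abs(h[...,0]-28)<8); v,u=np.mgrid[183:193,280:302]; print((u*w).sum()/w.sum(),(v*w).sum()/w.sum(),onz('top',(u*w).sum()/w.sum(),(v*w).sum()/w.sum(),.124))
togo((.52,-.181,.25),-1.5)
E
```

```text
[array([ 0.5195, -0.1314,  0.092 ]), array([ 0.5181, -0.2312,  0.092 ])] [array([ 0.4382, -0.128 ,  0.092 ]), array([ 0.4352, -0.2287,  0.092 ])] [[ 0.5563 -0.1202]
 [ 0.5531 -0.2464]
 [ 0.4043 -0.241 ]
 [ 0.4073 -0.1165]] [ 0.4803 -0.181 ]
yaws -0.8088949396978933 -1.730512384370627 -1.4387061365991514 -1.397067278138806 -1.4090922854135215 -2.070800133261372
290.18546078992557 187.8143484067926 [ 0.5187 -0.181   0.124 ]
t 0.1 pos [ 0.2164 -0.5858  0.2522] xang -69.72607103228233 F [0.1718 0.7739 0.0482] g 1.0037253795248133
lin cm [-27.4508 -42.501    0.2801] rot deg [ -0.0763   0.085  -68.2261]
```

```bash
python3 -m pendant '{"linear":[[-2.7,-4.2,0],[-5.5,-8.5,0],[-8.2,-12.7,0],[-11,-17,0],[-13.7,-21.2,0],[-16.4,-25.5,0],[-19,-29.7,0],[-22,-34,0],[-24.7,-38.2,0],[-27.5,-42.5,0.3]],"rotation":[[0,0,-7],[0,0,-14],[0,0,-21],[0,0,-28],[0,0,-35],[0,0,-42],[0,0,-49],[0,0,-56],[0,0,-63],[0,0,-68.2]],"grip":[0,0,0,0,0,0,0,0,0,0]}'; python3 - <<'E'
from m import *
togo((.521,-.1815,.114),-1.5)
E
```

```text
time: 0.93
tool_pos: [0.4672, -0.251, 0.2522]
tool_rot: [0.0, 1.0, -0.011, 0.0]
contact_force: [-0.2, -0.8, -0.4]
gripper_width: 1.005
t 0.9333 pos [ 0.4672 -0.251   0.2522] xang -1.2194143812134812 F [-0.1711 -0.7541 -0.4017] g 1.0048272370114224
lin cm [ 5.231  -7.0588 13.8177] rot deg [ 0.0003 -0.0016  0.2806]
```

```bash
python3 -m pendant '{"linear":[[1.8,-2.4,0],[3.5,-4.7,0],[5.2,-7.06,0],[5.23,-7.06,2],[5.23,-7.06,5],[5.23,-7.06,8],[5.23,-7.06,11],[5.23,-7.06,13],[5.23,-7.06,13.8],[5.23,-7.06,13.8]],"rotation":[[0,0,0.3],[0,0,0.3],[0,0,0.3],[0,0,0.3],[0,0,0.3],[0,0,0.3],[0,0,0.3],[0,0,0.3],[0,0,0.3],[0,0,0.3]],"grip":[0,0,0,0,0,0,0,0,0,0]}'; python3 -m pendant '{"linear":[[0,0,0],[0,0,0],[0,0,0],[0,0,0],[0,0,0],[0,0,0],[0,0,0],[0,0,0],[0,0,0],[0,0,0]],"rotation":[[0,0,0],[0,0,0],[0,0,0],[0,0,0],[0,0,0],[0,0,0],[0,0,0],[0,0,0],[0,0,0],[0,0,0]],"grip":[0.3,0.6,0.7,0.8,0.85,0.9,0.95,1,1,1]}'
```

```text
time: 1.77
tool_pos: [0.5188, -0.1828, 0.1113]
tool_rot: [-0.001, 1.0, -0.016, -0.003]
contact_force: [-0.2, 0.7, 0.3]
gripper_width: 1.001
time: 2.6
tool_pos: [0.5213, -0.1841, 0.1153]
tool_rot: [0.0, 1.0, -0.016, 0.001]
contact_force: [-0.6, -0.3, 5.4]
gripper_width: 0.125
```

```bash
python3 -m pendant '{"linear":[[0,0,-0.5],[0,0,-1.5],[0,0,-3],[0,0,-5],[0,0,-7.5],[0,0,-10],[0,0,-12.5],[0,0,-15],[0,0,-17],[0,0,-18]],"rotation":[[0,0,0],[0,0,0],[0,0,0],[0,0,0],[0,0,0],[0,0,0],[0,0,0],[0,0,0],[0,0,0],[0,0,0]],"grip":[1,1,1,1,1,1,1,1,1,1]}'; python3 - <<'E'
from m import *
togo((.538,.226,.26),-4.3)
print(manip.state()['joint_pos'])
E
```

```text
time: 3.43
tool_pos: [0.5211, -0.184, 0.2979]
tool_rot: [0.001, 1.0, -0.016, 0.002]
contact_force: [-0.6, -1.0, -1.8]
gripper_width: 0.131
t 3.4333 pos [ 0.5211 -0.184   0.2979] xang -1.8209638967231294 F [-0.5984 -1.0123 -1.7977] g 0.13128505044844122
lin cm [  0.3768 -41.0393   3.7192] rot deg [ 0.0929 -0.1791  2.4789]
[-0.474  -0.1453  1.7306 -0.0002  1.5528 -0.4422]
```

```bash
python3 -m pendant '{"linear":[[0,-2,0],[0,-5,0],[0,-9,0],[0,-13,0],[0.1,-17,0],[0.1,-21,0],[0.2,-25,0],[0.2,-29,0],[0.3,-33,0],[0.3,-36,0]],"rotation":[[0,0,0.5],[0,0,0.8],[0,0,1],[0,0,1.3],[0,0,1.6],[0,0,2],[0,0,2.2],[0,0,2.5],[0,0,2.5],[0,0,2.5]],"grip":[1,1,1,1,1,1,1,1,1,1]}'; python3 -m pendant '{"linear":[[0,-2,0],[0,-3.5,0],[0,-4.5,0],[0,-5,0],[0,-5,1],[0,-5,2],[0,-5,3],[0,-5,3.7],[0,-5,3.7],[0,-5,3.7]],"rotation":[[0,0,0],[0,0,0],[0,0,0],[0,0,0],[0,0,0],[0,0,0],[0,0,0],[0,0,0],[0,0,0],[0,0,0]],"grip":[1,1,1,1,1,1,1,1,1,1]}'; python3 - <<'E'
from m import *
togo((.538,.226,.24),-4.3)
a=grab('top','top1');b=grab('side','side1')
r=lambda im,x,y,w,h,s:cv2.resize(im[y:y+h,x:x+w],(w*s,h*s),interpolation=cv2.INTER_CUBIC)
cv2.imwrite('pics/m2.png',np.hstack([r(a,95,145,100,70,4),r(b,180,210,80,150,4)[:, :]] if 0 else [np.vstack([r(a,95,145,100,75,4),np.zeros((300,400,3),np.uint8)]),r(b,170,210,100,150,4)]))
E
```

```text
time: 4.27
tool_pos: [0.534, 0.1787, 0.2932]
tool_rot: [-0.0, 0.999, -0.037, -0.001]
contact_force: [0.2, -0.1, -1.1]
gripper_width: 0.13
time: 5.1
tool_pos: [0.5385, 0.2251, 0.2562]
tool_rot: [0.0, 0.999, -0.038, -0.001]
contact_force: [-0.2, -0.8, -0.7]
gripper_width: 0.131
t 5.1 pos [0.5385 0.2251 0.2562] xang -4.380113914394987 F [-0.2087 -0.8033 -0.6821] g 0.13131677320754503
lin cm [-0.0582 -0.0865  1.6152] rot deg [ 0.0416  0.1082 -0.0801]
```

View pics/m2.png

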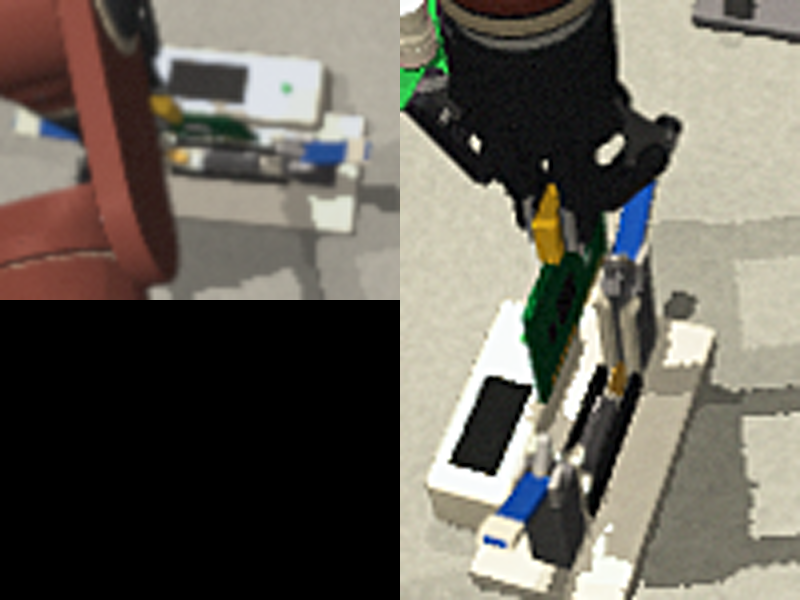

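```bash
python3 - <<'E'
from m import *
b=cv2.imread('pics/side1.png')
t=np.array([.5381,.2262]);y=np.radians(-4.34)
def W(p,t=t,y=y):
    c,s=np.cos(y),np.sin(y); return np.array([t[0]+c*p[0]-s*p[1],t[1]+s*p[0]+c*p[1],p[2]])
S=10
def cr(x,y0,w,h,marks):
    o=cv2.resize(b[y0:y0+h,x:x+w],(w*S,h*S),interpolation=cv2.INTER_CUBIC)
    for P,c in marks:
        u,v=proj('side',P); cv2.drawMarker(o,(int((u-x+.5)*S),int((v-y0+.5)*S)),c,0,9,1)
    for i in range(x,x+w,5): cv2.putText(o,str(i),(int((i-x+.5)*S),8),0,.3,(0,0,255),1)
    for i in range(y0,y0+h,5): cv2.putText(o,str(i),(0,int((i-y0+.5)*S)),0,.3,(0,0,255),1)
    return o
mk=[(W((x,sy*.053,z)),c) for sy in(1,-1) for x in(-.007,0,.007) for z,c in((.101,(0,0,255)),)]
mk+=[(W((0,sy*.072,.109)),(255,255,0)) for sy in(1,-1)]
T=np.array([.5385,.2251]);zb=.2562-.1033
bm=[((W((sx*.0025,sy*.05,z),T,np.radians(-4.38))),(255,0,255)) for sx in(1,-1) for sy in (1,-1) for z in(zb,zb+.08)]
bm+=[((W((sx*.006,sy*.018,z),T,np.radians(-4.38))),(0,255,0)) for sx in(1,-1) for sy in (1,-1) for z in(zb+.08,zb+.112)]
o=cr(193,252,45,60,mk+bm);o2=cr(193,305,33,45,mk)
for P,_ in bm: print(proj('side',P))
out=np.zeros((600,784,3),np.uint8); out[:,:450]=o; out[:450,454:784]=o2; cv2.imwrite('pics/m3.png',out)
E
```

```text
[203.6056 310.1723]
[199.364  289.0586]
[219.0151 271.192 ]
[216.1095 248.9138]
[205.9    310.7454]
[201.8126 289.6483]
[221.1797 271.684 ]
[218.409  249.4131]
[203.2981 275.21  ]
[201.6054 265.7238]
[209.3595 260.7916]
[207.8826 251.154 ]
[209.0572 276.5502]
[207.5183 267.0743]
[214.9897 262.054 ]
[213.6591 252.4233]
```

View pics/m3.png

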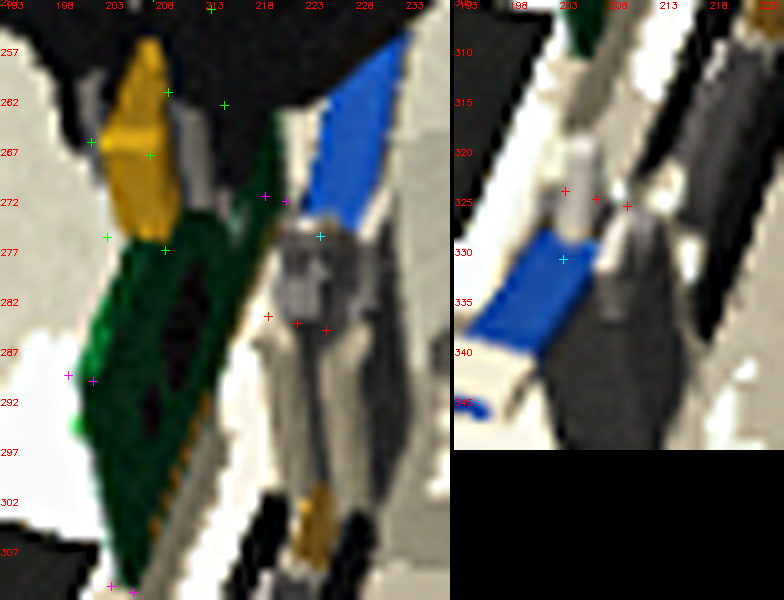

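```bash
python3 - <<'E'
from m import *
t=np.array([.5381,.2262]);y=np.radians(-4.34)
def W(p,t=t,y=y):
    c,s=np.cos(y),np.sin(y); return np.array([t[0]+c*p[0]-s*p[1],t[1]+s*p[0]+c*p[1],p[2]])
A=cv2.imread('pics/top0.png');B=cv2.imread('pics/side0.png');B1=cv2.imread('pics/side1.png')
def line(im,lo,hi,roi,vert):
    x,y0,w,h=roi; k=cv2.inRange(cv2.cvtColor(im,cv2.COLOR_BGR2HSV),lo,hi)[y0:y0+h,x:x+w]
    p=np.argwhere(k)[:,::-1]+[x,y0]; 
    r=[]
    ax=1 if vert else 0
    for q in np.unique(p[:,ax]): 
        s=p[p[:,ax]==q][:,1-ax]
        r.append((q,(s.min()+s.max())/2,len(s)))
    return np.array(r)
blue=((100,120,60),(125,255,255))
def offs(n,im,roi,sy,th,vert):
    ax=1 if vert else 0
    for q,m,l in line(im,*blue,roi,vert)[1::3]:
        best=None
        for s in np.linspace(.005,.06,56):
            P=W((0,sy*(.072+s*np.sin(th)),.109+s*np.cos(th))); u=proj(n,P)
            if best is None or abs(u[ax]-q)<best[0]: best=(abs(u[ax]-q),u,proj(n,P+[.005,0,0]))
        _,u,u5=best; print(n,sy,q,'w',l,'d_px',round(m-u[1-ax],2),'-> dx mm',round((m-u[1-ax])/(u5-u)[1-ax]*5,2), 's at lin')
offs('top',A,(103,172,18,10),1,1.0,False); offs('top',A,(170,179,12,9),-1,1.0,False)
offs('side',B,(215,252,25,26),-1,1.0,True)
offs('side',B,(190,322,20,22),1,1.0,True)
# tips for the angles
for th in(.9,.95,1,1.05): print(th,[proj(n,W((0,s*(.072+.065*np.sin(th)),.109+.065*np.cos(th)))) for n in('top','side') for s in(1,-1)])
E
```

```text
top 1 106.0 w 5.0 d_px -0.15 -> dx mm 0.43 s at lin
top 1 109.0 w 5.0 d_px -0.6 -> dx mm 1.72 s at lin
top 1 112.0 w 5.0 d_px -0.11 -> dx mm 0.31 s at lin
top 1 115.0 w 5.0 d_px -0.55 -> dx mm 1.59 s at lin
top 1 118.0 w 4.0 d_px -0.55 -> dx mm 1.59 s at lin
top -1 172.0 w 4.0 d_px -0.14 -> dx mm 0.39 s at lin
top -1 175.0 w 6.0 d_px 0.92 -> dx mm -2.61 s at lin
top -1 178.0 w 5.0 d_px 0.47 -> dx mm -1.34 s at lin
side -1 255.0 w 7.0 d_px 0.88 -> dx mm -2.08 s at lin
side -1 258.0 w 7.0 d_px 0.55 -> dx mm -1.31 s at lin
side -1 261.0 w 6.0 d_px 0.73 -> dx mm -1.74 s at lin
side -1 264.0 w 7.0 d_px 0.91 -> dx mm -2.16 s at lin
side -1 267.0 w 6.0 d_px 1.09 -> dx mm -2.58 s at lin
side -1 270.0 w 7.0 d_px 1.27 -> dx mm -3.01 s at lin
side -1 273.0 w 2.0 d_px 2.45 -> dx mm -5.8 s at lin
side 1 329.0 w 5.0 d_px 0.4 -> dx mm -0.86 s at lin
side 1 332.0 w 9.0 d_px -0.28 -> dx mm 0.6 s at lin
side 1 335.0 w 9.0 d_px -0.29 -> dx mm 0.63 s at lin
side 1 338.0 w 9.0 d_px -0.09 -> dx mm 0.19 s at lin
0.9 [array([ 98.5668, 174.6265]), array([186.2042, 181.9272]), array([192.579 , 343.5432]), array([230.2389, 247.2591])]
0.95 [array([ 98.2123, 174.7295]), array([187.0673, 182.1336]), array([192.393, 345.023]), array([230.557 , 247.2974])]
1 [array([ 97.9173, 174.8417]), array([187.8849, 182.3406]), array([192.2369, 346.4605]), array([230.8583, 247.4044])]
1.05 [array([ 97.6821, 174.9628]), array([188.6551, 182.5475]), array([192.1111, 347.8516]), array([231.1421, 247.5793])]
```

```bash
python3 - <<'E'
from m import *
togo((.539,.2237,.212),-5.0)
E
```

```text
t 5.2 pos [0.5392 0.2255 0.2578] xang -4.359845392556285 F [ 0.051   0.1411 -1.0642] g 0.1273372915884635
lin cm [-0.0083  0.1862  4.5766] rot deg [-0.0127 -0.0363  0.6402]
```

```bash
python3 -m pendant '{"linear":[[0,0.2,0.5],[0,0.2,1.5],[0,0.2,2.5],[0,0.2,3.3],[0,0.2,4],[0,0.2,4.5],[0,0.2,4.6],[0,0.2,4.6],[0,0.2,4.6],[0,0.2,4.6]],"rotation":[[0,0,0.6],[0,0,0.6],[0,0,0.6],[0,0,0.6],[0,0,0.6],[0,0,0.6],[0,0,0.6],[0,0,0.6],[0,0,0.6],[0,0,0.6]],"grip":[1,1,1,1,1,1,1,1,1,1]}'; python3 - <<'E'
from m import *
togo((.539,.2237,.204),-5.0)
b=grab('side','side2')
t=np.array([.5376,.2237]);y=np.radians(-5)
cv2.imwrite('pics/m4.png',cv2.resize(b[255:340,190:240],(470,799)[::1],interpolation=cv2.INTER_CUBIC)[:600] if 0 else cv2.resize(b[260:335,190:240],(400,600),interpolation=cv2.INTER_CUBIC))
E
```

```text
time: 6.03
tool_pos: [0.5392, 0.224, 0.2121]
tool_rot: [-0.0, 0.999, -0.043, 0.001]
contact_force: [-1.4, -0.2, -1.4]
gripper_width: 0.13
t 6.0333 pos [0.5392 0.224  0.2121] xang -4.92540416081638 F [-1.3693 -0.235  -1.4207] g 0.13018694531998212
lin cm [-0.0156  0.0275  0.8086] rot deg [-0.0247 -0.0676  0.0746]
```

View pics/m4.png

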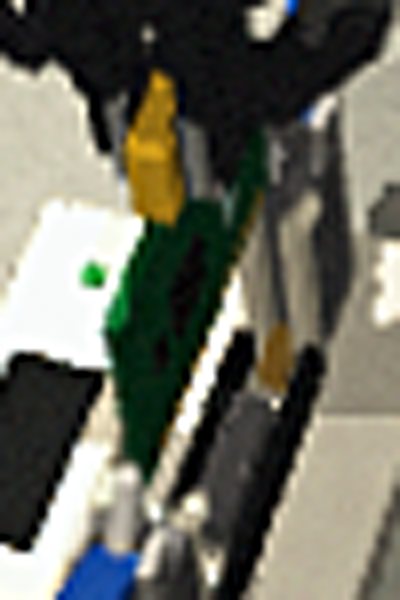

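```bash
python3 -m pendant '{"linear":[[0,0,0.3],[0,0,0.5],[0,0,0.7],[0,0,0.75],[0,0,0.8],[0,0,0.85],[0,0,0.9],[0,0,0.9],[0,0,0.9],[0,0,0.9]],"rotation":[[0,0,0],[0,0,0],[0,0,0],[0,0,0],[0,0,0],[0,0,0],[0,0,0],[0,0,0],[0,0,0],[0,0,0]],"grip":[1,1,1,1,1,1,1,1,1,1]}'; python3 -m pendant '{"linear":[[0,0,0.05],[0,0,0.1],[0,0,0.15],[0,0,0.2],[0,0,0.2],[0,0,0.2],[0,0,0.2],[0,0,0.2],[0,0,0.2],[0,0,0.2]],"rotation":[[0,0,0],[0,0,0],[0,0,0],[0,0,0],[0,0,0],[0,0,0],[0,0,0],[0,0,0],[0,0,0],[0,0,0]],"grip":[1,1,1,1,1,1,1,1,1,1]}'
```

```text
time: 6.92
tool_pos: [0.5388, 0.2238, 0.2024]
tool_rot: [-0.0, 0.999, -0.043, 0.0]
contact_force: [-0.3, 0.1, -0.8]
gripper_width: 0.131
time: 7.75
tool_pos: [0.5388, 0.2238, 0.2004]
tool_rot: [-0.0, 0.999, -0.043, 0.0]
contact_force: [0.4, 0.5, -1.3]
gripper_width: 0.13
```

```bash
python3 -m pendant '{"linear":[[0,0,0.05],[0,0,0.1],[0,0,0.15],[0,0,0.2],[0,0,0.25],[0,0,0.3],[0,0,0.3],[0,0,0.3],[0,0,0.3],[0,0,0.3]],"rotation":[[0,0,0],[0,0,0],[0,0,0],[0,0,0],[0,0,0],[0,0,0],[0,0,0],[0,0,0],[0,0,0],[0,0,0]],"grip":[1,1,1,1,1,1,1,1,1,1]}'; python3 - <<'E'
from m import *
togo((.539,.2237,.204),-5.0);print(manip.state()['ft_torque'])
E
```

```text
time: 8.58
tool_pos: [0.5388, 0.2238, 0.1974]
tool_rot: [-0.0, 0.999, -0.043, 0.0]
contact_force: [1.1, -0.1, -1.2]
gripper_width: 0.129
t 8.5833 pos [0.5388 0.2238 0.1974] xang -4.931297063960374 F [ 1.0515 -0.1164 -1.1774] g 0.1292116638178725
lin cm [ 0.0191  0.0096 -0.6579] rot deg [-0.0008 -0.0083  0.0687]
[ 0.0549 -0.0286 -0.0324]
```

```bash
python3 -m pendant '{"linear":[[0,0,0.05],[0,0,0.1],[0,0,0.15],[0,0,0.2],[0,0,0.25],[0,0,0.3],[0,0,0.35],[0,0,0.4],[0,0,0.4],[0,0,0.4]],"rotation":[[0,0,0],[0,0,0],[0,0,0],[0,0,0],[0,0,0],[0,0,0],[0,0,0],[0,0,0],[0,0,0],[0,0,0]],"grip":[1,1,1,1,1,1,1,1,1,1]}'; python3 - <<'E'
from m import *
togo((.539,.2237,.204),-5.0);print(manip.state()['ft_torque'])
E
```

```text
time: 9.42
tool_pos: [0.5388, 0.2238, 0.1933]
tool_rot: [0.0, 0.999, -0.043, -0.0]
contact_force: [0.5, -0.5, -0.6]
gripper_width: 0.127
t 9.4167 pos [0.5388 0.2238 0.1933] xang -4.9330577496169195 F [ 0.511  -0.5158 -0.6138] g 0.1268011439218786
lin cm [ 0.0245  0.0069 -1.0684] rot deg [0.0009 0.0041 0.0669]
[-0.0131 -0.0415  0.037 ]
```

```bash
python3 -m pendant '{"linear":[[0,0,0.1],[0,0,0.3],[0,0,0.5],[0,0,0.7],[0,0,0.9],[0,0,1.1],[0,0,1.3],[0,0,1.5],[0,0,1.5],[0,0,1.5]],"rotation":[[0,0,0],[0,0,0],[0,0,0],[0,0,0],[0,0,0],[0,0,0],[0,0,0],[0,0,0],[0,0,0],[0,0,0]],"grip":[1,1,1,1,1,1,1,1,1,1]}'
```

```text
time: 10.25
tool_pos: [0.5387, 0.2238, 0.1781]
tool_rot: [0.0, 0.999, -0.043, -0.0]
contact_force: [-0.2, -0.7, -1.8]
gripper_width: 0.126
```

```bash
python3 -m pendant '{"linear":[[0,0,0.2],[0,0,0.5],[0,0,0.8],[0,0,1.1],[0,0,1.4],[0,0,1.7],[0,0,2],[0,0,2.3],[0,0,2.5],[0,0,2.5]],"rotation":[[0,0,0],[0,0,0],[0,0,0],[0,0,0],[0,0,0],[0,0,0],[0,0,0],[0,0,0],[0,0,0],[0,0,0]],"grip":[1,1,1,1,1,1,1,1,1,1]}'
```

```text
time: 11.08
tool_pos: [0.5384, 0.2237, 0.1526]
tool_rot: [0.0, 0.999, -0.043, -0.001]
contact_force: [-0.2, 1.3, -2.0]
gripper_width: 0.132
```

```bash
python3 -m pendant '{"linear":[[0,0,0.1],[0,0,0.3],[0,0,0.5],[0,0,0.7],[0,0,0.8],[0,0,0.9],[0,0,0.95],[0,0,0.95],[0,0,0.95],[0,0,0.95]],"rotation":[[0,0,0],[0,0,0],[0,0,0],[0,0,0],[0,0,0],[0,0,0],[0,0,0],[0,0,0],[0,0,0],[0,0,0]],"grip":[1,1,1,1,1,1,1,1,1,1]}'; python3 -m pendant '{"linear":[[0,0,0.03],[0,0,0.06],[0,0,0.1],[0,0,0.1],[0,0,0.1],[0,0,0.1],[0,0,0.1],[0,0,0.1],[0,0,0.1],[0,0,0.1]],"rotation":[[0,0,0],[0,0,0],[0,0,0],[0,0,0],[0,0,0],[0,0,0],[0,0,0],[0,0,0],[0,0,0],[0,0,0]],"grip":[1,1,1,1,1,1,1,1,1,1]}'
```

```text
time: 11.92
tool_pos: [0.5389, 0.2238, 0.144]
tool_rot: [-0.0, 0.999, -0.043, 0.0]
contact_force: [-0.7, 0.1, -1.5]
gripper_width: 0.131
time: 12.75
tool_pos: [0.5388, 0.2238, 0.1428]
tool_rot: [0.0, 0.999, -0.043, -0.0]
contact_force: [1.1, 0.4, -1.4]
gripper_width: 0.132
```

Close to the pad now; small steps until it is felt.

```bash
for i in 1; do python3 -m pendant '{"linear":[[0,0,0.05],[0,0,0.1],[0,0,0.1],[0,0,0.1],[0,0,0.1],[0,0,0.1],[0,0,0.1],[0,0,0.1],[0,0,0.1],[0,0,0.1]],"rotation":[[0,0,0],[0,0,0],[0,0,0],[0,0,0],[0,0,0],[0,0,0],[0,0,0],[0,0,0],[0,0,0],[0,0,0]],"grip":[1,1,1,1,1,1,1,1,1,1]}'; python3 -m pendant '{"linear":[[0,0,0.05],[0,0,0.1],[0,0,0.1],[0,0,0.1],[0,0,0.1],[0,0,0.1],[0,0,0.1],[0,0,0.1],[0,0,0.1],[0,0,0.1]],"rotation":[[0,0,0],[0,0,0],[0,0,0],[0,0,0],[0,0,0],[0,0,0],[0,0,0],[0,0,0],[0,0,0],[0,0,0]],"grip":[1,1,1,1,1,1,1,1,1,1]}'; done
```

```text
time: 13.58
tool_pos: [0.5388, 0.2238, 0.1419]
tool_rot: [0.0, 0.999, -0.043, 0.0]
contact_force: [-0.8, 0.4, -1.0]
gripper_width: 0.13
time: 14.42
tool_pos: [0.5389, 0.2239, 0.1409]
tool_rot: [-0.0, 0.999, -0.043, 0.0]
contact_force: [-0.4, 0.2, 0.8]
gripper_width: 0.131
```

```bash
python3 -m pendant '{"linear":[[0,0,0],[0,0,0],[0,0,0],[0,0,0],[0,0,0],[0,0,0],[0,0,0],[0,0,0],[0,0,0],[0,0,0]],"rotation":[[0,0,0],[0,0,0],[0,0,0],[0,0,0],[0,0,0],[0,0,0],[0,0,0],[0,0,0],[0,0,0],[0,0,0]],"grip":[0.8,0.7,0.6,0.5,0.4,0.3,0.3,0.3,0.3,0.3]}'; python3 -m pendant '{"linear":[[0,0,-0.5],[0,0,-1.5],[0,0,-3],[0,0,-5],[0,0,-7],[0,0,-9],[0,0,-11],[0,0,-12],[0,0,-12],[0,0,-12]],"rotation":[[0,0,0],[0,0,0],[0,0,0],[0,0,0],[0,0,0],[0,0,0],[0,0,0],[0,0,0],[0,0,0],[0,0,0]],"grip":[0.3,0.3,0.3,0.3,0.3,0.3,0.3,0.3,0.3,0.3]}'; python3 - <<'E'
from m import *
s=manip.state();print(s['joint_pos'])
b=grab('side','side3')
t=np.array([.5380,.2250]);y=np.radians(-5)
def W(p):
    c,s=np.cos(y),np.sin(y); return np.array([t[0]+c*p[0]-s*p[1],t[1]+s*p[0]+c*p[1],p[2]])
print('pre-contact L',W((0,.150,0)));togo([*W((0,.150,0))[:2],.26],-5)
o=cv2.resize(b[235:360,180:260],(512,800),interpolation=cv2.INTER_CUBIC)[:600*8//8]
cv2.imwrite('pics/m5.png',cv2.resize(b[240:355,185:255],(365,600),interpolation=cv2.INTER_CUBIC))
E
```

```text
time: 15.25
tool_pos: [0.5388, 0.2238, 0.1409]
tool_rot: [0.0, 0.999, -0.043, 0.0]
contact_force: [-0.3, -1.0, 0.1]
gripper_width: 0.699
time: 16.08
tool_pos: [0.539, 0.2239, 0.2615]
tool_rot: [-0.0, 0.999, -0.043, 0.001]
contact_force: [0.2, 0.4, 0.4]
gripper_width: 0.702
[ 0.2662 -0.0507  1.7026  0.      1.4882  0.3522]
pre-contact L [0.5511 0.3744 0.    ]
t 16.1333 pos [0.5384 0.2237 0.26  ] xang -4.932661922746048 F [ 0.4479  0.8155 -0.8046] g 0.6994890407410047
lin cm [ -0.0358 -15.1266  -0.0006] rot deg [0.0209 0.0598 0.0673]
```

View pics/m5.png

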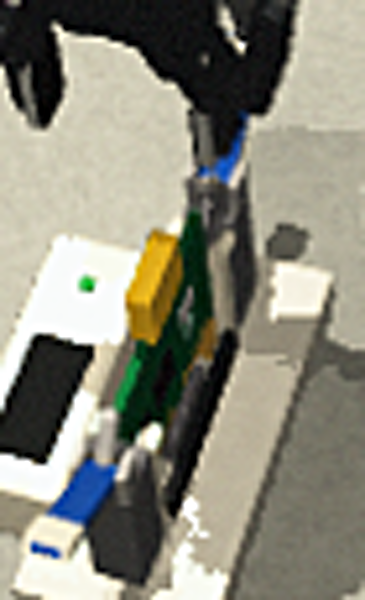

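The board stands in both guides, resting on the pad, with the levers open. Next I close the fingers and go outside lever_l.

```bash
python3 -m pendant '{"linear":[[0,-1,0],[0,-3,0],[0,-6,0],[0,-9,0],[0,-12,0],[0,-14,0],[0,-15,0],[0,-15.1,0],[0,-15.1,0],[0,-15.1,0]],"rotation":[[0,0,0],[0,0,0],[0,0,0],[0,0,0],[0,0,0],[0,0,0],[0,0,0],[0,0,0],[0,0,0],[0,0,0]],"grip":[0.5,0.8,1,1,1,1,1,1,1,1]}'; python3 -m pendant '{"linear":[[0,0,1],[0,0,3],[0,0,5],[0,0,7],[0,0,8.5],[0,0,9.5],[0,0,10.3],[0,0,10.5],[0,0,10.5],[0,0,10.5]],"rotation":[[0,0,0],[0,0,0],[0,0,0],[0,0,0],[0,0,0],[0,0,0],[0,0,0],[0,0,0],[0,0,0],[0,0,0]],"grip":[1,1,1,1,1,1,1,1,1,1]}'; python3 - <<'E'
from m import *
print(manip.tcp_to_tips)
def arc(th,below=.008,half=.011):
    yy=.072+.065*np.sin(th)+.004*np.cos(th)+half; z=.109+.065*np.cos(th)-.004*np.sin(th)-below+manip.tcp_to_tips; return yy,z
for th in np.arange(1.05,-.2,-.1): print(round(th,2),'fy %.4f tcpz %.4f'%arc(th))
togo((.5511,.3744,.155),-5)
E
```

```text
time: 16.97
tool_pos: [0.5516, 0.3734, 0.2601]
tool_rot: [0.001, 0.999, -0.043, -0.0]
contact_force: [0.1, 0.4, 0.9]
gripper_width: 0.003
time: 17.8
tool_pos: [0.5523, 0.3745, 0.157]
tool_rot: [-0.0, 0.999, -0.043, 0.001]
contact_force: [-0.3, 0.1, -0.1]
gripper_width: -0.001
0.022
1.05 fy 0.1414 tcpz 0.1519
0.95 fy 0.1382 tcpz 0.1576
0.85 fy 0.1345 tcpz 0.1629
0.75 fy 0.1302 tcpz 0.1678
0.65 fy 0.1255 tcpz 0.1723
0.55 fy 0.1204 tcpz 0.1763
0.45 fy 0.1149 tcpz 0.1798
0.35 fy 0.1090 tcpz 0.1827
0.25 fy 0.1030 tcpz 0.1850
0.15 fy 0.0967 tcpz 0.1867
0.05 fy 0.0902 tcpz 0.1877
-0.05 fy 0.0837 tcpz 0.1881
-0.15 fy 0.0772 tcpz 0.1879
t 17.8 pos [0.5523 0.3745 0.157 ] xang -4.932669175232156 F [-0.2713  0.1313 -0.1213] g -0.0014953390024184268
lin cm [-0.1235  0.0232  0.1991] rot deg [-0.0568 -0.0859  0.0674]
```

```bash
python3 -m pendant '{"linear":[[0,0.3,0],[0,0.6,0],[0,0.9,0],[0,1.05,-0.1],[0,1.2,-0.25],[0,1.38,-0.5],[0,1.55,-0.75],[0,1.75,-1],[0,1.98,-1.23],[0,1.98,-1.23]],"rotation":[[0,0,0],[0,0,0],[0,0,0],[0,0,0],[0,0,0],[0,0,0],[0,0,0],[0,0,0],[0,0,0],[0,0,0]],"grip":[1,1,1,1,1,1,1,1,1,1]}'
```

```text
time: 18.63
tool_pos: [0.5502, 0.3545, 0.169]
tool_rot: [-0.0, 0.999, -0.043, 0.0]
contact_force: [-0.5, 4.3, 0.4]
gripper_width: 0.001
```

```bash
python3 -m pendant '{"linear":[[0,0.15,-0.14],[0,0.3,-0.29],[0,0.45,-0.42],[0,0.62,-0.55],[0,0.8,-0.68],[0,0.98,-0.85],[0,1,-0.85],[0,1,-0.85],[0,1,-0.85],[0,1,-0.85]],"rotation":[[0,0,0],[0,0,0],[0,0,0],[0,0,0],[0,0,0],[0,0,0],[0,0,0],[0,0,0],[0,0,0],[0,0,0]],"grip":[1,1,1,1,1,1,1,1,1,1]}';  python3 -m pendant '{"linear":[[0,0.1,-0.07],[0,0.2,-0.13],[0,0.3,-0.2],[0,0.4,-0.26],[0,0.5,-0.33],[0,0.5,-0.33],[0,0.5,-0.33],[0,0.5,-0.33],[0,0.5,-0.33],[0,0.5,-0.33]],"rotation":[[0,0,0],[0,0,0],[0,0,0],[0,0,0],[0,0,0],[0,0,0],[0,0,0],[0,0,0],[0,0,0],[0,0,0]],"grip":[1,1,1,1,1,1,1,1,1,1]}'
```

```text
time: 19.47
tool_pos: [0.5494, 0.3449, 0.1774]
tool_rot: [-0.0, 0.999, -0.043, 0.0]
contact_force: [-0.6, 4.9, 2.0]
gripper_width: -0.002
time: 20.3
tool_pos: [0.549, 0.3403, 0.1805]
tool_rot: [-0.001, 0.999, -0.043, 0.0]
contact_force: [0.1, 4.8, 1.8]
gripper_width: -0.002
```

```bash
cat > gate.py <<'E'
import sys
from plant import manip
s=manip.state(); f=s['contact_force']; print('gate',f.round(2)); sys.exit(0 if abs(f[1])<float(sys.argv[1]) else 1)
E
python3 -m pendant '{"linear":[[0,0.1,-0.05],[0,0.2,-0.1],[0,0.3,-0.15],[0,0.4,-0.2],[0,0.5,-0.24],[0,0.5,-0.24],[0,0.5,-0.24],[0,0.5,-0.24],[0,0.5,-0.24],[0,0.5,-0.24]],"rotation":[[0,0,0],[0,0,0],[0,0,0],[0,0,0],[0,0,0],[0,0,0],[0,0,0],[0,0,0],[0,0,0],[0,0,0]],"grip":[1,1,1,1,1,1,1,1,1,1]}' && python3 gate.py 7 && python3 -m pendant '{"linear":[[0,0.05,-0.02],[0,0.1,-0.04],[0,0.15,-0.06],[0,0.2,-0.08],[0,0.2,-0.08],[0,0.2,-0.08],[0,0.2,-0.08],[0,0.2,-0.08],[0,0.2,-0.08],[0,0.2,-0.08]],"rotation":[[0,0,0],[0,0,0],[0,0,0],[0,0,0],[0,0,0],[0,0,0],[0,0,0],[0,0,0],[0,0,0],[0,0,0]],"grip":[1,1,1,1,1,1,1,1,1,1]}' && python3 gate.py 7 && python3 -m pendant '{"linear":[[0,0.05,-0.02],[0,0.1,-0.04],[0,0.15,-0.06],[0,0.2,-0.08],[0,0.2,-0.08],[0,0.2,-0.08],[0,0.2,-0.08],[0,0.2,-0.08],[0,0.2,-0.08],[0,0.2,-0.08]],"rotation":[[0,0,0],[0,0,0],[0,0,0],[0,0,0],[0,0,0],[0,0,0],[0,0,0],[0,0,0],[0,0,0],[0,0,0]],"grip":[1,1,1,1,1,1,1,1,1,1]}'
```

```text
time: 21.13
tool_pos: [0.5486, 0.3354, 0.183]
tool_rot: [-0.001, 0.999, -0.043, 0.0]
contact_force: [-0.2, 6.9, 0.9]
gripper_width: 0.002
gate [-0.19  6.87  0.92]
time: 21.97
tool_pos: [0.5484, 0.3335, 0.1839]
tool_rot: [-0.001, 0.999, -0.043, 0.001]
contact_force: [-0.8, 6.4, 2.4]
gripper_width: 0.003
gate [-0.76  6.39  2.43]
time: 22.8
tool_pos: [0.5483, 0.3315, 0.1848]
tool_rot: [-0.001, 0.999, -0.043, 0.001]
contact_force: [-0.1, 6.3, 2.4]
gripper_width: 0.001
```

```bash
python3 -m pendant '{"linear":[[0,0.05,-0.01],[0,0.1,-0.03],[0,0.15,-0.05],[0,0.2,-0.06],[0,0.2,-0.06],[0,0.2,-0.06],[0,0.2,-0.06],[0,0.2,-0.06],[0,0.2,-0.06],[0,0.2,-0.06]],"rotation":[[0,0,0],[0,0,0],[0,0,0],[0,0,0],[0,0,0],[0,0,0],[0,0,0],[0,0,0],[0,0,0],[0,0,0]],"grip":[1,1,1,1,1,1,1,1,1,1]}' && python3 gate.py 7.5 && python3 -m pendant '{"linear":[[0,0.05,-0.01],[0,0.1,-0.03],[0,0.15,-0.04],[0,0.2,-0.05],[0,0.2,-0.05],[0,0.2,-0.05],[0,0.2,-0.05],[0,0.2,-0.05],[0,0.2,-0.05],[0,0.2,-0.05]],"rotation":[[0,0,0],[0,0,0],[0,0,0],[0,0,0],[0,0,0],[0,0,0],[0,0,0],[0,0,0],[0,0,0],[0,0,0]],"grip":[1,1,1,1,1,1,1,1,1,1]}' && python3 gate.py 7.5 && python3 -m pendant '{"linear":[[0,0.05,-0.01],[0,0.1,-0.02],[0,0.15,-0.03],[0,0.2,-0.04],[0,0.2,-0.04],[0,0.2,-0.04],[0,0.2,-0.04],[0,0.2,-0.04],[0,0.2,-0.04],[0,0.2,-0.04]],"rotation":[[0,0,0],[0,0,0],[0,0,0],[0,0,0],[0,0,0],[0,0,0],[0,0,0],[0,0,0],[0,0,0],[0,0,0]],"grip":[1,1,1,1,1,1,1,1,1,1]}'
```

```text
time: 23.63
tool_pos: [0.5481, 0.3296, 0.1855]
tool_rot: [-0.001, 0.999, -0.043, 0.001]
contact_force: [-0.6, 6.2, 2.7]
gripper_width: 0.001
gate [-0.6   6.19  2.73]
time: 24.47
tool_pos: [0.548, 0.3278, 0.1863]
tool_rot: [-0.001, 0.999, -0.043, 0.001]
contact_force: [-1.0, 6.8, 4.0]
gripper_width: -0.0
gate [-1.01  6.76  3.99]
time: 25.3
tool_pos: [0.5479, 0.3258, 0.1869]
tool_rot: [-0.001, 0.999, -0.043, 0.001]
contact_force: [-1.4, 7.5, 3.9]
gripper_width: 0.001
```

```bash
python3 -m pendant '{"linear":[[0,0.05,-0.02],[0,0.1,-0.05],[0,0.15,-0.07],[0,0.2,-0.08],[0,0.2,-0.08],[0,0.2,-0.08],[0,0.2,-0.08],[0,0.2,-0.08],[0,0.2,-0.08],[0,0.2,-0.08]],"rotation":[[0,0,0],[0,0,0],[0,0,0],[0,0,0],[0,0,0],[0,0,0],[0,0,0],[0,0,0],[0,0,0],[0,0,0]],"grip":[1,1,1,1,1,1,1,1,1,1]}' && python3 gate.py 8.3 && python3 -m pendant '{"linear":[[0,0.05,-0.02],[0,0.1,-0.04],[0,0.15,-0.06],[0,0.15,-0.06],[0,0.15,-0.06],[0,0.15,-0.06],[0,0.15,-0.06],[0,0.15,-0.06],[0,0.15,-0.06],[0,0.15,-0.06]],"rotation":[[0,0,0],[0,0,0],[0,0,0],[0,0,0],[0,0,0],[0,0,0],[0,0,0],[0,0,0],[0,0,0],[0,0,0]],"grip":[1,1,1,1,1,1,1,1,1,1]}' && python3 gate.py 8.3 && python3 -m pendant '{"linear":[[0,0.05,-0.01],[0,0.1,-0.03],[0,0.15,-0.05],[0,0.15,-0.05],[0,0.15,-0.05],[0,0.15,-0.05],[0,0.15,-0.05],[0,0.15,-0.05],[0,0.15,-0.05],[0,0.15,-0.05]],"rotation":[[0,0,0],[0,0,0],[0,0,0],[0,0,0],[0,0,0],[0,0,0],[0,0,0],[0,0,0],[0,0,0],[0,0,0]],"grip":[1,1,1,1,1,1,1,1,1,1]}'
```

```text
time: 26.13
tool_pos: [0.5477, 0.3238, 0.1875]
tool_rot: [-0.001, 0.999, -0.043, 0.001]
contact_force: [0.2, 6.8, 3.8]
gripper_width: -0.002
gate [0.21 6.81 3.81]
time: 26.97
tool_pos: [0.5475, 0.3225, 0.1879]
tool_rot: [-0.002, 0.999, -0.043, 0.001]
contact_force: [-0.9, 7.7, 2.4]
gripper_width: 0.001
gate [-0.88  7.71  2.36]
time: 27.8
tool_pos: [0.5474, 0.321, 0.1883]
tool_rot: [-0.002, 0.999, -0.043, 0.001]
contact_force: [-0.1, 8.1, 2.0]
gripper_width: 0.003
```

```bash
python3 -m pendant '{"linear":[[0,0.05,-0.01],[0,0.1,-0.02],[0,0.15,-0.03],[0,0.15,-0.03],[0,0.15,-0.03],[0,0.15,-0.03],[0,0.15,-0.03],[0,0.15,-0.03],[0,0.15,-0.03],[0,0.15,-0.03]],"rotation":[[0,0,0],[0,0,0],[0,0,0],[0,0,0],[0,0,0],[0,0,0],[0,0,0],[0,0,0],[0,0,0],[0,0,0]],"grip":[1,1,1,1,1,1,1,1,1,1]}' && python3 gate.py 8.8 && python3 -m pendant '{"linear":[[0,0.05,-0.01],[0,0.1,-0.02],[0,0.15,-0.03],[0,0.15,-0.03],[0,0.15,-0.03],[0,0.15,-0.03],[0,0.15,-0.03],[0,0.15,-0.03],[0,0.15,-0.03],[0,0.15,-0.03]],"rotation":[[0,0,0],[0,0,0],[0,0,0],[0,0,0],[0,0,0],[0,0,0],[0,0,0],[0,0,0],[0,0,0],[0,0,0]],"grip":[1,1,1,1,1,1,1,1,1,1]}' && python3 gate.py 8.8 && python3 -m pendant '{"linear":[[0,0.05,-0.01],[0,0.1,-0.02],[0,0.15,-0.02],[0,0.15,-0.02],[0,0.15,-0.02],[0,0.15,-0.02],[0,0.15,-0.02],[0,0.15,-0.02],[0,0.15,-0.02],[0,0.15,-0.02]],"rotation":[[0,0,0],[0,0,0],[0,0,0],[0,0,0],[0,0,0],[0,0,0],[0,0,0],[0,0,0],[0,0,0],[0,0,0]],"grip":[1,1,1,1,1,1,1,1,1,1]}'
```

```text
time: 28.63
tool_pos: [0.5472, 0.3195, 0.1886]
tool_rot: [-0.002, 0.999, -0.043, 0.001]
contact_force: [0.4, 8.5, 2.2]
gripper_width: 0.001
gate [0.44 8.51 2.19]
time: 29.47
tool_pos: [0.5471, 0.3181, 0.1889]
tool_rot: [-0.002, 0.999, -0.043, 0.001]
contact_force: [0.4, 8.3, 1.9]
gripper_width: 0.0
gate [0.41 8.26 1.87]
time: 30.3
tool_pos: [0.547, 0.3167, 0.1891]
tool_rot: [-0.002, 0.999, -0.043, 0.001]
contact_force: [0.5, 7.7, 2.1]
gripper_width: 0.004
```

```bash
python3 -m pendant '{"linear":[[0,0.05,0],[0,0.1,-0.01],[0,0.15,-0.01],[0,0.15,-0.01],[0,0.15,-0.01],[0,0.15,-0.01],[0,0.15,-0.01],[0,0.15,-0.01],[0,0.15,-0.01],[0,0.15,-0.01]],"rotation":[[0,0,0],[0,0,0],[0,0,0],[0,0,0],[0,0,0],[0,0,0],[0,0,0],[0,0,0],[0,0,0],[0,0,0]],"grip":[1,1,1,1,1,1,1,1,1,1]}' && python3 gate.py 9 && python3 -m pendant '{"linear":[[0,0.05,-0.01],[0,0.1,-0.01],[0,0.15,-0.01],[0,0.15,-0.01],[0,0.15,-0.01],[0,0.15,-0.01],[0,0.15,-0.01],[0,0.15,-0.01],[0,0.15,-0.01],[0,0.15,-0.01]],"rotation":[[0,0,0],[0,0,0],[0,0,0],[0,0,0],[0,0,0],[0,0,0],[0,0,0],[0,0,0],[0,0,0],[0,0,0]],"grip":[1,1,1,1,1,1,1,1,1,1]}' && python3 gate.py 9 && python3 -m pendant '{"linear":[[0,0.05,0],[0,0.1,-0.01],[0,0.15,-0.01],[0,0.15,-0.01],[0,0.15,-0.01],[0,0.15,-0.01],[0,0.15,-0.01],[0,0.15,-0.01],[0,0.15,-0.01],[0,0.15,-0.01]],"rotation":[[0,0,0],[0,0,0],[0,0,0],[0,0,0],[0,0,0],[0,0,0],[0,0,0],[0,0,0],[0,0,0],[0,0,0]],"grip":[1,1,1,1,1,1,1,1,1,1]}'
```

```text
time: 31.13
tool_pos: [0.5469, 0.3153, 0.1894]
tool_rot: [-0.002, 0.999, -0.043, 0.001]
contact_force: [0.8, 9.2, 3.2]
gripper_width: -0.004
gate [0.78 9.21 3.17]
```

```bash
python3 -m pendant '{"linear":[[0,0.04,0],[0,0.08,-0.01],[0,0.08,-0.01],[0,0.08,-0.01],[0,0.08,-0.01],[0,0.08,-0.01],[0,0.08,-0.01],[0,0.08,-0.01],[0,0.08,-0.01],[0,0.08,-0.01]],"rotation":[[0,0,0],[0,0,0],[0,0,0],[0,0,0],[0,0,0],[0,0,0],[0,0,0],[0,0,0],[0,0,0],[0,0,0]],"grip":[1,1,1,1,1,1,1,1,1,1]}' && python3 gate.py 9.7 && python3 -m pendant '{"linear":[[0,0.04,0],[0,0.08,-0.01],[0,0.08,-0.01],[0,0.08,-0.01],[0,0.08,-0.01],[0,0.08,-0.01],[0,0.08,-0.01],[0,0.08,-0.01],[0,0.08,-0.01],[0,0.08,-0.01]],"rotation":[[0,0,0],[0,0,0],[0,0,0],[0,0,0],[0,0,0],[0,0,0],[0,0,0],[0,0,0],[0,0,0],[0,0,0]],"grip":[1,1,1,1,1,1,1,1,1,1]}'
```

```text
time: 31.97
tool_pos: [0.5468, 0.3145, 0.1895]
tool_rot: [-0.002, 0.999, -0.043, 0.001]
contact_force: [-0.2, 9.2, 2.4]
gripper_width: 0.001
gate [-0.24  9.16  2.43]
time: 32.8
tool_pos: [0.5467, 0.3137, 0.1896]
tool_rot: [-0.002, 0.999, -0.043, 0.001]
contact_force: [0.7, 8.8, 2.7]
gripper_width: -0.004
```

```bash
python3 -m pendant '{"linear":[[0,0.04,0],[0,0.08,0],[0,0.12,-0.01],[0,0.12,-0.01],[0,0.12,-0.01],[0,0.12,-0.01],[0,0.12,-0.01],[0,0.12,-0.01],[0,0.12,-0.01],[0,0.12,-0.01]],"rotation":[[0,0,0],[0,0,0],[0,0,0],[0,0,0],[0,0,0],[0,0,0],[0,0,0],[0,0,0],[0,0,0],[0,0,0]],"grip":[1,1,1,1,1,1,1,1,1,1]}' && python3 gate.py 9.9 && python3 -m pendant '{"linear":[[0,0.04,0],[0,0.08,0],[0,0.12,-0.01],[0,0.12,-0.01],[0,0.12,-0.01],[0,0.12,-0.01],[0,0.12,-0.01],[0,0.12,-0.01],[0,0.12,-0.01],[0,0.12,-0.01]],"rotation":[[0,0,0],[0,0,0],[0,0,0],[0,0,0],[0,0,0],[0,0,0],[0,0,0],[0,0,0],[0,0,0],[0,0,0]],"grip":[1,1,1,1,1,1,1,1,1,1]}' && python3 gate.py 9.9 && python3 -m pendant '{"linear":[[0,0.04,0],[0,0.08,0],[0,0.12,0],[0,0.12,0],[0,0.12,0],[0,0.12,0],[0,0.12,0],[0,0.12,0],[0,0.12,0],[0,0.12,0]],"rotation":[[0,0,0],[0,0,0],[0,0,0],[0,0,0],[0,0,0],[0,0,0],[0,0,0],[0,0,0],[0,0,0],[0,0,0]],"grip":[1,1,1,1,1,1,1,1,1,1]}'
```

```text
time: 33.63
tool_pos: [0.5466, 0.3126, 0.1897]
tool_rot: [-0.002, 0.999, -0.043, 0.001]
contact_force: [1.4, 8.7, 2.6]
gripper_width: -0.003
gate [1.41 8.67 2.58]
time: 34.47
tool_pos: [0.5465, 0.3114, 0.1898]
tool_rot: [-0.002, 0.999, -0.043, 0.001]
contact_force: [0.8, 9.1, 3.5]
gripper_width: 0.001
gate [0.77 9.08 3.55]
time: 35.3
tool_pos: [0.5464, 0.3103, 0.1899]
tool_rot: [-0.002, 0.999, -0.043, 0.001]
contact_force: [0.3, 8.9, 2.2]
gripper_width: 0.005
```

```bash
python3 -m pendant '{"linear":[[0,0.05,0],[0,0.1,0],[0,0.14,0],[0,0.14,0],[0,0.14,0],[0,0.14,0],[0,0.14,0],[0,0.14,0],[0,0.14,0],[0,0.14,0]],"rotation":[[0,0,0],[0,0,0],[0,0,0],[0,0,0],[0,0,0],[0,0,0],[0,0,0],[0,0,0],[0,0,0],[0,0,0]],"grip":[1,1,1,1,1,1,1,1,1,1]}' && python3 gate.py 9.9 && python3 -m pendant '{"linear":[[0,0.05,0],[0,0.1,0],[0,0.14,0],[0,0.14,0],[0,0.14,0],[0,0.14,0],[0,0.14,0],[0,0.14,0],[0,0.14,0],[0,0.14,0]],"rotation":[[0,0,0],[0,0,0],[0,0,0],[0,0,0],[0,0,0],[0,0,0],[0,0,0],[0,0,0],[0,0,0],[0,0,0]],"grip":[1,1,1,1,1,1,1,1,1,1]}' && python3 gate.py 9.9 && python3 -m pendant '{"linear":[[0,0.05,0],[0,0.1,0],[0,0.14,0],[0,0.14,0],[0,0.14,0],[0,0.14,0],[0,0.14,0],[0,0.14,0],[0,0.14,0],[0,0.14,0]],"rotation":[[0,0,0],[0,0,0],[0,0,0],[0,0,0],[0,0,0],[0,0,0],[0,0,0],[0,0,0],[0,0,0],[0,0,0]],"grip":[1,1,1,1,1,1,1,1,1,1]}'
```

```text
time: 36.13
tool_pos: [0.5464, 0.3092, 0.19]
tool_rot: [-0.002, 0.999, -0.043, 0.001]
contact_force: [-0.1, 9.4, 2.6]
gripper_width: -0.004
gate [-0.05  9.37  2.59]
time: 36.97
tool_pos: [0.5463, 0.3083, 0.19]
tool_rot: [-0.003, 0.999, -0.043, 0.001]
contact_force: [-1.1, 11.8, 2.5]
gripper_width: -0.001
gate [-1.12 11.75  2.51]
```

```bash
python3 -m pendant '{"linear":[[0,-0.7,0],[0,-2,0],[0,-2,-3],[0,-2,-6],[0,-1,-7],[0,3,-7],[0,7,-7],[0,11,-7],[0,15,-7],[0,18,-7]],"rotation":[[0,0,0],[0,0,0],[0,0,0],[0,0,0],[0,0,0],[0,0,0],[0,0,0],[0,0,0],[0,0,0],[0,0,0]],"grip":[1,1,1,1,1,1,1,1,1,1]}'; python3 - <<'E'
from m import *
t=np.array([.5385,.2245]);y=np.radians(-5)
togo([t[0]+np.sin(y)*.150,t[1]-np.cos(y)*.150,.1555],-5)
E
```

```text
time: 37.8
tool_pos: [0.5294, 0.1232, 0.2577]
tool_rot: [0.001, 0.999, -0.044, -0.001]
contact_force: [0.7, 0.0, -0.7]
gripper_width: -0.005
t 37.8 pos [0.5294 0.1232 0.2577] xang -5.0054003942072285 F [ 0.6515  0.0247 -0.6551] g -0.005387769172697534
lin cm [ 0.0425  4.8064 10.2295] rot deg [ 0.15    0.0945 -0.0053]
```

```bash
python3 -m pendant '{"linear":[[0,3,0],[0,4.9,0],[0,4.9,3],[0,4.9,6],[0,4.9,8.5],[0,4.9,10],[0,4.9,10.3],[0,4.9,10.3],[0,4.9,10.3],[0,4.9,10.3]],"rotation":[[0,0,0],[0,0,0],[0,0,0],[0,0,0],[0,0,0],[0,0,0],[0,0,0],[0,0,0],[0,0,0],[0,0,0]],"grip":[1,1,1,1,1,1,1,1,1,1]}'; python3 - <<'E'
from m import *
t=np.array([.5385,.2245]);y=np.radians(-5)
togo([t[0]+np.sin(y)*.150,t[1]-np.cos(y)*.150,.1555],-5)
E
```

```text
time: 38.63
tool_pos: [0.5272, 0.0775, 0.1574]
tool_rot: [0.0, 0.999, -0.043, 0.001]
contact_force: [0.3, -0.0, -0.1]
gripper_width: -0.002
t 38.6333 pos [0.5272 0.0775 0.1574] xang -4.92446739485748 F [ 0.3076 -0.0453 -0.1343] g -0.0023477027596584166
lin cm [-0.1569  0.2531  0.1893] rot deg [ 0.0071 -0.1562  0.0755]
```

```bash
python3 -m pendant '{"linear":[[0,-0.3,0],[0,-0.6,0],[0,-0.8,-0.1],[0,-0.95,-0.25],[0,-1.13,-0.5],[0,-1.3,-0.75],[0,-1.5,-1],[0,-1.73,-1.23],[0,-1.73,-1.23],[0,-1.73,-1.23]],"rotation":[[0,0,0],[0,0,0],[0,0,0],[0,0,0],[0,0,0],[0,0,0],[0,0,0],[0,0,0],[0,0,0],[0,0,0]],"grip":[1,1,1,1,1,1,1,1,1,1]}' && python3 gate.py 8 && python3 -m pendant '{"linear":[[0,-0.15,-0.14],[0,-0.3,-0.29],[0,-0.45,-0.42],[0,-0.62,-0.55],[0,-0.8,-0.68],[0,-0.98,-0.85],[0,-1.15,-0.95],[0,-1.3,-1.05],[0,-1.3,-1.05],[0,-1.3,-1.05]],"rotation":[[0,0,0],[0,0,0],[0,0,0],[0,0,0],[0,0,0],[0,0,0],[0,0,0],[0,0,0],[0,0,0],[0,0,0]],"grip":[1,1,1,1,1,1,1,1,1,1]}'
```

```text
time: 39.47
tool_pos: [0.5276, 0.0947, 0.1683]
tool_rot: [0.0, 0.999, -0.043, -0.0]
contact_force: [-1.1, -3.7, -0.3]
gripper_width: 0.002
gate [-1.11 -3.71 -0.34]
time: 40.3
tool_pos: [0.5287, 0.1075, 0.1789]
tool_rot: [0.0, 0.999, -0.043, -0.0]
contact_force: [-1.1, -3.5, 1.8]
gripper_width: 0.002
```

```bash
python3 -m pendant '{"linear":[[0,-0.15,-0.09],[0,-0.3,-0.18],[0,-0.45,-0.26],[0,-0.6,-0.34],[0,-0.75,-0.42],[0,-0.9,-0.49],[0,-1,-0.53],[0,-1,-0.53],[0,-1,-0.53],[0,-1,-0.53]],"rotation":[[0,0,0],[0,0,0],[0,0,0],[0,0,0],[0,0,0],[0,0,0],[0,0,0],[0,0,0],[0,0,0],[0,0,0]],"grip":[1,1,1,1,1,1,1,1,1,1]}' && python3 gate.py 7.5 && python3 -m pendant '{"linear":[[0,-0.1,-0.03],[0,-0.2,-0.06],[0,-0.3,-0.09],[0,-0.4,-0.12],[0,-0.4,-0.12],[0,-0.4,-0.12],[0,-0.4,-0.12],[0,-0.4,-0.12],[0,-0.4,-0.12],[0,-0.4,-0.12]],"rotation":[[0,0,0],[0,0,0],[0,0,0],[0,0,0],[0,0,0],[0,0,0],[0,0,0],[0,0,0],[0,0,0],[0,0,0]],"grip":[1,1,1,1,1,1,1,1,1,1]}' && python3 gate.py 7.5 && python3 -m pendant '{"linear":[[0,-0.1,-0.03],[0,-0.2,-0.05],[0,-0.3,-0.08],[0,-0.3,-0.08],[0,-0.3,-0.08],[0,-0.3,-0.08],[0,-0.3,-0.08],[0,-0.3,-0.08],[0,-0.3,-0.08],[0,-0.3,-0.08]],"rotation":[[0,0,0],[0,0,0],[0,0,0],[0,0,0],[0,0,0],[0,0,0],[0,0,0],[0,0,0],[0,0,0],[0,0,0]],"grip":[1,1,1,1,1,1,1,1,1,1]}'
```

```text
time: 41.13
tool_pos: [0.5296, 0.1176, 0.1841]
tool_rot: [0.0, 0.999, -0.043, -0.0]
contact_force: [-2.1, -5.1, 1.2]
gripper_width: -0.001
gate [-2.1  -5.14  1.2 ]
time: 41.97
tool_pos: [0.53, 0.1215, 0.1855]
tool_rot: [0.0, 0.999, -0.043, -0.0]
contact_force: [-2.4, -5.3, 3.3]
gripper_width: -0.001
gate [-2.42 -5.34  3.35]
time: 42.8
tool_pos: [0.5303, 0.1246, 0.1865]
tool_rot: [0.0, 0.999, -0.043, -0.0]
contact_force: [-2.6, -4.3, 3.6]
gripper_width: -0.001
```

```bash
python3 -m pendant '{"linear":[[0,-0.1,-0.03],[0,-0.2,-0.06],[0,-0.3,-0.08],[0,-0.3,-0.08],[0,-0.3,-0.08],[0,-0.3,-0.08],[0,-0.3,-0.08],[0,-0.3,-0.08],[0,-0.3,-0.08],[0,-0.3,-0.08]],"rotation":[[0,0,0],[0,0,0],[0,0,0],[0,0,0],[0,0,0],[0,0,0],[0,0,0],[0,0,0],[0,0,0],[0,0,0]],"grip":[1,1,1,1,1,1,1,1,1,1]}' && python3 gate.py 7.5 && python3 -m pendant '{"linear":[[0,-0.1,-0.02],[0,-0.2,-0.04],[0,-0.25,-0.05],[0,-0.25,-0.05],[0,-0.25,-0.05],[0,-0.25,-0.05],[0,-0.25,-0.05],[0,-0.25,-0.05],[0,-0.25,-0.05],[0,-0.25,-0.05]],"rotation":[[0,0,0],[0,0,0],[0,0,0],[0,0,0],[0,0,0],[0,0,0],[0,0,0],[0,0,0],[0,0,0],[0,0,0]],"grip":[1,1,1,1,1,1,1,1,1,1]}' && python3 gate.py 7.5 && python3 -m pendant '{"linear":[[0,-0.1,-0.01],[0,-0.2,-0.03],[0,-0.2,-0.03],[0,-0.2,-0.03],[0,-0.2,-0.03],[0,-0.2,-0.03],[0,-0.2,-0.03],[0,-0.2,-0.03],[0,-0.2,-0.03],[0,-0.2,-0.03]],"rotation":[[0,0,0],[0,0,0],[0,0,0],[0,0,0],[0,0,0],[0,0,0],[0,0,0],[0,0,0],[0,0,0],[0,0,0]],"grip":[1,1,1,1,1,1,1,1,1,1]}'
```

```text
time: 43.63
tool_pos: [0.5305, 0.1276, 0.1873]
tool_rot: [0.0, 0.999, -0.043, 0.0]
contact_force: [-2.4, -4.3, 3.4]
gripper_width: -0.001
gate [-2.37 -4.28  3.44]
time: 44.47
tool_pos: [0.5308, 0.1301, 0.1877]
tool_rot: [-0.0, 0.999, -0.043, 0.0]
contact_force: [-2.8, -5.6, 2.7]
gripper_width: 0.002
gate [-2.77 -5.63  2.7 ]
time: 45.3
tool_pos: [0.5312, 0.1321, 0.1877]
tool_rot: [-0.0, 0.999, -0.043, 0.0]
contact_force: [-1.7, -3.9, 3.6]
gripper_width: -0.001
```

```bash
python3 -m pendant '{"linear":[[0,-0.1,-0.01],[0,-0.2,-0.03],[0,-0.25,-0.04],[0,-0.25,-0.04],[0,-0.25,-0.04],[0,-0.25,-0.04],[0,-0.25,-0.04],[0,-0.25,-0.04],[0,-0.25,-0.04],[0,-0.25,-0.04]],"rotation":[[0,0,0],[0,0,0],[0,0,0],[0,0,0],[0,0,0],[0,0,0],[0,0,0],[0,0,0],[0,0,0],[0,0,0]],"grip":[1,1,1,1,1,1,1,1,1,1]}' && python3 gate.py 7.5 && python3 -m pendant '{"linear":[[0,-0.1,-0.01],[0,-0.2,-0.02],[0,-0.2,-0.02],[0,-0.2,-0.02],[0,-0.2,-0.02],[0,-0.2,-0.02],[0,-0.2,-0.02],[0,-0.2,-0.02],[0,-0.2,-0.02],[0,-0.2,-0.02]],"rotation":[[0,0,0],[0,0,0],[0,0,0],[0,0,0],[0,0,0],[0,0,0],[0,0,0],[0,0,0],[0,0,0],[0,0,0]],"grip":[1,1,1,1,1,1,1,1,1,1]}' && python3 gate.py 7.5 && python3 -m pendant '{"linear":[[0,-0.1,-0.01],[0,-0.15,-0.01],[0,-0.15,-0.01],[0,-0.15,-0.01],[0,-0.15,-0.01],[0,-0.15,-0.01],[0,-0.15,-0.01],[0,-0.15,-0.01],[0,-0.15,-0.01],[0,-0.15,-0.01]],"rotation":[[0,0,0],[0,0,0],[0,0,0],[0,0,0],[0,0,0],[0,0,0],[0,0,0],[0,0,0],[0,0,0],[0,0,0]],"grip":[1,1,1,1,1,1,1,1,1,1]}'
```

```text
time: 46.13
tool_pos: [0.5312, 0.1347, 0.1878]
tool_rot: [-0.0, 0.999, -0.043, 0.0]
contact_force: [-0.4, -4.4, 2.7]
gripper_width: -0.003
gate [-0.43 -4.41  2.69]
time: 46.97
tool_pos: [0.5314, 0.1364, 0.188]
tool_rot: [0.0, 0.999, -0.043, 0.0]
contact_force: [0.9, -5.5, 3.5]
gripper_width: 0.007
gate [ 0.91 -5.49  3.45]
time: 47.8
tool_pos: [0.5315, 0.1374, 0.1882]
tool_rot: [0.001, 0.999, -0.043, 0.0]
contact_force: [-0.0, -7.1, 4.4]
gripper_width: -0.001
```

```bash
python3 -m pendant '{"linear":[[0,-0.05,-0.01],[0,-0.1,-0.01],[0,-0.1,-0.01],[0,-0.1,-0.01],[0,-0.1,-0.01],[0,-0.1,-0.01],[0,-0.1,-0.01],[0,-0.1,-0.01],[0,-0.1,-0.01],[0,-0.1,-0.01]],"rotation":[[0,0,0],[0,0,0],[0,0,0],[0,0,0],[0,0,0],[0,0,0],[0,0,0],[0,0,0],[0,0,0],[0,0,0]],"grip":[1,1,1,1,1,1,1,1,1,1]}' && python3 gate.py 9 && python3 -m pendant '{"linear":[[0,-0.05,0],[0,-0.1,-0.01],[0,-0.1,-0.01],[0,-0.1,-0.01],[0,-0.1,-0.01],[0,-0.1,-0.01],[0,-0.1,-0.01],[0,-0.1,-0.01],[0,-0.1,-0.01],[0,-0.1,-0.01]],"rotation":[[0,0,0],[0,0,0],[0,0,0],[0,0,0],[0,0,0],[0,0,0],[0,0,0],[0,0,0],[0,0,0],[0,0,0]],"grip":[1,1,1,1,1,1,1,1,1,1]}' && python3 gate.py 9 && python3 -m pendant '{"linear":[[0,-0.05,0],[0,-0.1,-0.01],[0,-0.1,-0.01],[0,-0.1,-0.01],[0,-0.1,-0.01],[0,-0.1,-0.01],[0,-0.1,-0.01],[0,-0.1,-0.01],[0,-0.1,-0.01],[0,-0.1,-0.01]],"rotation":[[0,0,0],[0,0,0],[0,0,0],[0,0,0],[0,0,0],[0,0,0],[0,0,0],[0,0,0],[0,0,0],[0,0,0]],"grip":[1,1,1,1,1,1,1,1,1,1]}'
```

```text
time: 48.63
tool_pos: [0.5316, 0.1379, 0.1882]
tool_rot: [0.001, 0.999, -0.043, 0.0]
contact_force: [-0.8, -8.4, 4.0]
gripper_width: -0.001
gate [-0.84 -8.41  4.01]
time: 49.47
tool_pos: [0.5316, 0.1385, 0.1882]
tool_rot: [0.002, 0.999, -0.043, -0.0]
contact_force: [0.4, -9.7, 4.2]
gripper_width: -0.001
gate [ 0.37 -9.69  4.24]
```

```bash
python3 -m pendant '{"linear":[[0,-0.05,0],[0,-0.1,0],[0,-0.1,0],[0,-0.1,0],[0,-0.1,0],[0,-0.1,0],[0,-0.1,0],[0,-0.1,0],[0,-0.1,0],[0,-0.1,0]],"rotation":[[0,0,0],[0,0,0],[0,0,0],[0,0,0],[0,0,0],[0,0,0],[0,0,0],[0,0,0],[0,0,0],[0,0,0]],"grip":[1,1,1,1,1,1,1,1,1,1]}'; python3 gate.py 20; python3 gate.py 20
```

```text
time: 50.3
tool_pos: [0.5317, 0.1391, 0.1883]
tool_rot: [0.002, 0.999, -0.043, -0.0]
contact_force: [-0.9, -11.2, 5.4]
gripper_width: 0.001
gate [ -0.94 -11.22   5.44]
gate [ -0.94 -11.22   5.44]
```

Lever_r came up firm at 11.2 N. There is time to recheck lever_l, which was pressed while the other side was still up.

```bash
python3 -m pendant '{"linear":[[0,0.7,0],[0,2,0],[0,2,-3],[0,2,-6],[0,0,-7],[0,-4,-7],[0,-8,-7],[0,-12,-7],[0,-16,-7],[0,-19.2,-7]],"rotation":[[0,0,0],[0,0,0],[0,0,0],[0,0,0],[0,0,0],[0,0,0],[0,0,0],[0,0,0],[0,0,0],[0,0,0]],"grip":[1,1,1,1,1,1,1,1,1,1]}'; python3 -m pendant '{"linear":[[0,0,0],[0,0,0],[0,0,2],[0,0,4],[0,0,6],[0,0,7],[0,0,7],[0,0,7],[0,0,7],[0,0,7]],"rotation":[[0,0,0],[0,0,0],[0,0,0],[0,0,0],[0,0,0],[0,0,0],[0,0,0],[0,0,0],[0,0,0],[0,0,0]],"grip":[1,1,1,1,1,1,1,1,1,1]}'; python3 - <<'E'
from m import *
togo([.5463,.3083,.190],-4.95)
for n in('top','side'): grab(n,n+'4')
a=cv2.imread('pics/side4.png')[225:360,175:265]; cv2.imwrite('pics/m6.png',cv2.resize(a,(400,600),interpolation=cv2.INTER_CUBIC))
E
```

```text
time: 51.13
tool_pos: [0.5473, 0.335, 0.2573]
tool_rot: [-0.001, 0.999, -0.042, -0.001]
contact_force: [0.1, -0.8, 0.1]
gripper_width: -0.0
time: 51.97
tool_pos: [0.5491, 0.3326, 0.1903]
tool_rot: [-0.001, 0.999, -0.043, 0.001]
contact_force: [-0.3, -0.3, 1.1]
gripper_width: 0.002
t 51.9667 pos [0.5491 0.3326 0.1903] xang -4.950865057518349 F [-0.3056 -0.3278  1.0584] g 0.0023814866774009152
lin cm [-0.0674  2.4426  0.0257] rot deg [-0.0948 -0.1498 -0.0007]
```

View pics/m6.png

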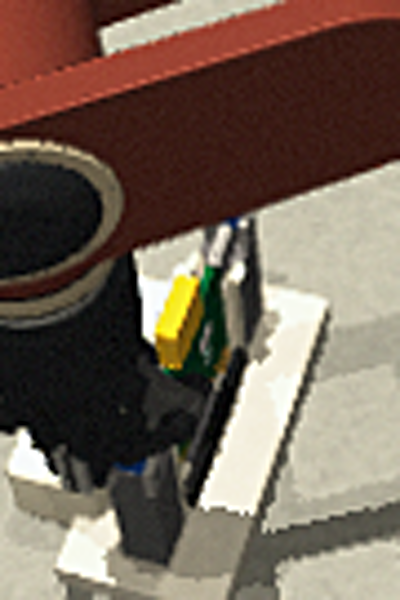

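```bash
python3 -m pendant '{"linear":[[0,0.5,0],[0,1,0],[0,1.5,0],[0,1.8,0],[0,2,0],[0,2.1,0],[0,2.2,0],[0,2.2,0],[0,2.2,0],[0,2.2,0]],"rotation":[[0,0,0],[0,0,0],[0,0,0],[0,0,0],[0,0,0],[0,0,0],[0,0,0],[0,0,0],[0,0,0],[0,0,0]],"grip":[1,1,1,1,1,1,1,1,1,1]}' && python3 gate.py 9 &&  python3 -m pendant '{"linear":[[0,0.05,0],[0,0.1,0],[0,0.15,0],[0,0.15,0],[0,0.15,0],[0,0.15,0],[0,0.15,0],[0,0.15,0],[0,0.15,0],[0,0.15,0]],"rotation":[[0,0,0],[0,0,0],[0,0,0],[0,0,0],[0,0,0],[0,0,0],[0,0,0],[0,0,0],[0,0,0],[0,0,0]],"grip":[1,1,1,1,1,1,1,1,1,1]}'
```

```text
time: 52.9
tool_pos: [0.5463, 0.3106, 0.1882]
tool_rot: [-0.0, 0.999, -0.043, 0.0]
contact_force: [-0.2, 1.0, -0.5]
gripper_width: -0.003
gate [-0.24  1.   -0.54]
time: 53.73
tool_pos: [0.5461, 0.3098, 0.1883]
tool_rot: [-0.001, 0.999, -0.043, 0.0]
contact_force: [1.0, 5.0, -2.2]
gripper_width: 0.0
```

```bash
python3 -m pendant '{"linear":[[0,0.05,0],[0,0.1,0],[0,0.12,0],[0,0.12,0],[0,0.12,0],[0,0.12,0],[0,0.12,0],[0,0.12,0],[0,0.12,0],[0,0.12,0]],"rotation":[[0,0,0],[0,0,0],[0,0,0],[0,0,0],[0,0,0],[0,0,0],[0,0,0],[0,0,0],[0,0,0],[0,0,0]],"grip":[1,1,1,1,1,1,1,1,1,1]}' && python3 gate.py 9 &&  python3 -m pendant '{"linear":[[0,0.05,0],[0,0.1,0],[0,0.1,0],[0,0.1,0],[0,0.1,0],[0,0.1,0],[0,0.1,0],[0,0.1,0],[0,0.1,0],[0,0.1,0]],"rotation":[[0,0,0],[0,0,0],[0,0,0],[0,0,0],[0,0,0],[0,0,0],[0,0,0],[0,0,0],[0,0,0],[0,0,0]],"grip":[1,1,1,1,1,1,1,1,1,1]}'
```

```text
time: 54.57
tool_pos: [0.5461, 0.3096, 0.1884]
tool_rot: [-0.002, 0.999, -0.043, 0.0]
contact_force: [2.0, 8.0, -1.2]
gripper_width: -0.004
gate [ 2.    8.02 -1.25]
time: 55.4
tool_pos: [0.546, 0.309, 0.1884]
tool_rot: [-0.003, 0.999, -0.043, 0.0]
contact_force: [0.8, 10.5, -2.3]
gripper_width: -0.005
```

```bash
python3 -m pendant '{"linear":[[0,-0.7,0],[0,-2,0],[0,-4,0],[0,-6,0],[0,-6,-3],[0,-6,-6],[0,-6,-9],[0,-6,-12],[0,-6,-12],[0,-6,-12]],"rotation":[[0,0,0],[0,0,0],[0,0,0],[0,0,0],[0,0,0],[0,0,0],[0,0,0],[0,0,0],[0,0,0],[0,0,0]],"grip":[1,1,1,1,1,1,1,1,1,1]}'; python3 - <<'E'
from m import *
print(manip.state()['contact_force'])
a=grab('top','top5')[140:215,90:330]; b=grab('side','side5')[215:365,165:285]
o=np.zeros((600,800,3),np.uint8); o[:250]=cv2.resize(a,(800,250),interpolation=cv2.INTER_CUBIC); o[250:,:280]=cv2.resize(b,(280,350),interpolation=cv2.INTER_CUBIC)
cv2.imwrite('pics/m7.png',o)
E
```

```text
time: 56.23
tool_pos: [0.5522, 0.3673, 0.3118]
tool_rot: [-0.001, 0.999, -0.043, 0.003]
contact_force: [-1.0, -1.0, 0.3]
gripper_width: -0.002
[-0.9657 -1.0175  0.2747]
```

View pics/m7.png

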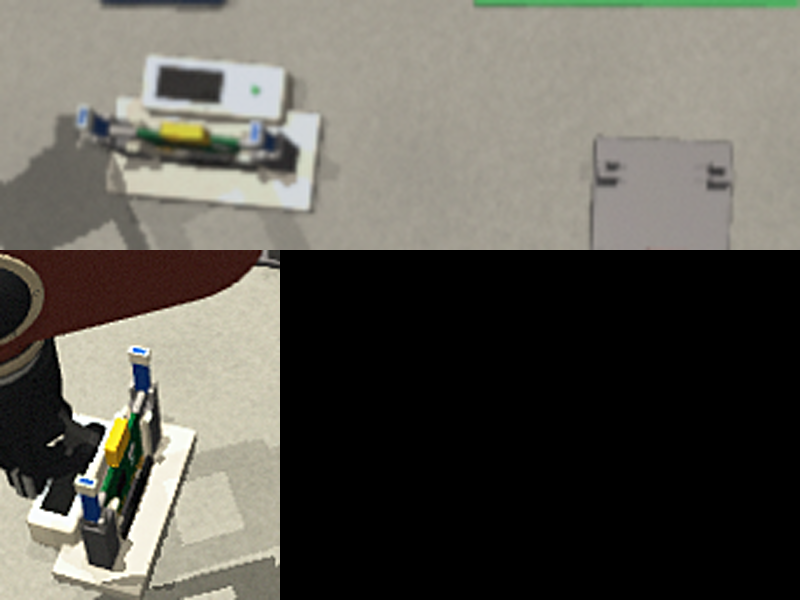

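Both levers stand upright over the board (side tips near (227,256) and (202,315)), with the board between the guides and the gripper clear. Handing in.

```bash
python3 -c "
from plant import manip
print(manip.job_done())"
```

```text
the job is handed in; nothing more can be done
None
```

The yellow-gripped board is in the white dock's guides with both levers swung in over it, and I handed the job in at about 56 s. No verdict was reported.

- **Board:** I lifted it from its slot and slid it down both guides with no jam force felt. It touched the sprung pad within about 1 mm of the expected height, and I let it go there with both levers open.
- **Right lever:** it rose steeply and came up firm at 11.2 N, close to upright.
- **Left lever:** it came up firm at 11.8 N, also close to upright. I rechecked it after closing the right one, because the first press was made with the other side still up. It was firm again at 10.5 N, a little short of the 11 N mark, within 1 mm of the same place.
- **Last pictures:** both levers stand upright, the board is between the guides, and the gripper is clear with only noise on the force reading.
- **Not checked:** how far the contact strips are pressed can't be seen, so I judged that by feel alone. I took no close picture of the red board or the other bystanders at the end, but the fingers never went near them after the pick.

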